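# Drop a mixing ball into each open paint pot under the drying rail

## Task

Get the sample pots ready for paint: take the three steel mixing balls from the small tray and drop one into each of the three open pots on the rack, reaching in under the drying rail. Leave the lidded pot shut and empty of balls, and leave the nuts, the stopper and everything else on the table where they are.

Things in the scene. Friction and masses are not known exactly. Their poses are not given: they have to be found in the camera images.
- tray: Fixed pale wooden board with grey seats, 130 (x) x 200 (y) x 4 mm; origin at the centre of its underside on the table, z up. Six seats stand on it: studs 18 mm across crowned by four small prongs, 15.5 mm tall over the table, at x = -35 and +35, y = -70, 0 and +70 mm. One small item sits on each; which is where varies.
- ball_a_center (a point): Centre of a loose plain steel mixing ball, 24 mm in diameter, about 56 g, cradled by the prongs of a seat on the tray, its centre about 26 mm above the table; the seat below it is narrower than the ball, so fingers can straddle both. The three balls are alike and interchangeable. The orientation means nothing.
- ball_b_center (a point): Centre of a loose plain steel mixing ball, 24 mm in diameter, about 56 g, cradled by the prongs of a seat on the tray, its centre about 26 mm above the table; the seat below it is narrower than the ball, so fingers can straddle both. The three balls are alike and interchangeable. The orientation means nothing.
- ball_c_center (a point): Centre of a loose plain steel mixing ball, 24 mm in diameter, about 56 g, cradled by the prongs of a seat on the tray, its centre about 26 mm above the table; the seat below it is narrower than the ball, so fingers can straddle both. The three balls are alike and interchangeable. The orientation means nothing.
- rack: Fixed wooden pot rack: a board 100 (x) x 330 (y) x 12 mm; origin at the centre of its underside on the table, z up, -x its front. Four pots stand fixed on it in a row at x = 0, y = -105, -35, +35, +105 mm; which pot is in which place varies.
- rail_mid (a point): Middle of the rack's fixed round steel drying rail, 10 mm thick, 250 mm above the table, running along y straight over the pot mouths, 300 mm long; its ends bend back to posts at x = +55, y = +-150 mm in the rack's frame. It bars the pots from straight above: reach in under it from the rack's front with the tool leaning some 30 to 45 degrees.
- pot_a_mouth (a point): Centre of the mouth (rim plane) of an open, empty white plastic pot fixed upright on the rack; the rim is 82 mm above the table. Outside 50 mm across at the rim and 42 mm at the foot, 70 mm tall; wall 3 mm, so the mouth is 44 mm wide; 66 mm deep inside. z up.
- pot_b_mouth (a point): Centre of the mouth (rim plane) of an open, empty white plastic pot fixed upright on the rack; the rim is 82 mm above the table. Outside 50 mm across at the rim and 42 mm at the foot, 70 mm tall; wall 3 mm, so the mouth is 44 mm wide; 66 mm deep inside. z up.
- pot_c_mouth (a point): Centre of the mouth (rim plane) of an open, empty white plastic pot fixed upright on the rack; the rim is 82 mm above the table. Outside 50 mm across at the rim and 42 mm at the foot, 70 mm tall; wall 3 mm, so the mouth is 44 mm wide; 66 mm deep inside. z up.
- pot_lidded_top (a point): Centre of the top of the lid of the one closed pot, like the others but capped by a flat white lid 53 mm across; top 86 mm above the table. Nothing goes in it. z up.
- nut_a_center (a point): Centre of a loose steel hex nut, 24 mm across flats, 13 mm tall, lying flat on a seat of the tray. Not to be moved.
- nut_b_center (a point): Centre of a loose steel hex nut, 24 mm across flats, 13 mm tall, lying flat on a seat of the tray. Not to be moved.
- stopper_center (a point): Centre of a loose tapered black rubber stopper, 21 to 27 mm across, 24 mm tall, standing on a seat of the tray. Not to be moved.
- frame_center (a point): Centre of a loose terracotta-painted picture frame lying flat, 150 x 210 mm outside, 20 mm thick. Not to be moved.
- tin_center (a point): Centre of a loose paint tin, 84 mm across, 100 mm tall, standing behind the work area. Not to be moved.
- cup_center (a point): Centre of a loose empty white cup, 76 mm across the rim, 95 mm tall, standing alone on the table to the right of the rack, not on it. Not to be moved, nothing goes in it.
- brush_grip (a point): Point on the handle of a loose paint brush lying flat on the table in front of the rack, about 20 mm tall. Not to be moved.

How it is judged:
By the outcome, as a careful person would: the job done as asked, in the order asked, and still so for the second after the job is handed in, with the robot touching nothing.
It also fails if it takes over 70 s, if anything falls off the work surface, if the arm or the gripper's body presses on something with over 40 N, if the wrist force passes 120 N, or if a joint passes its speed limit or range.

## Robot

A 6-joint arm with a two-finger parallel gripper is mounted at the origin on the work surface. World frame = base frame: x ahead of the robot, y to its left, z up, the work surface at z = 0. Lengths are in m, angles in rad, forces in N, time in s.
With the tool pointing down it reaches from about 0.3 to 0.775 m from the base axis. Payload 14.6 kg.
Tool frame: the origin (TCP) lies at the very end of the fingers, on their centre line; the grasp point (between the pads) lies 19 mm behind it (env.pinch_z is the z of the grasp point in the tool frame, in m); z points along the fingers, x is the direction in which the jaws open and shut, and the axes are right-handed (so a half turn about z gives the same grasp; the last joint's range is limited). The gripper opens to 85 mm and grips with 20 to 120 N. Pads are 22 mm wide; open, the fingers measure 114 mm over their backs; the gripper's body (76 mm by 85 mm) begins 54 mm behind the grasp point. The pads swing forward as they close: fully open they stand 13 mm farther back than shut.
Start: joints at [-1.327, 0.3, 1.521, -0, 1.321, -0.067], TCP at [0.168, -0.524, 0.231] pointing down, gripper open.
Joint ranges: [-3.03, 3.03], [-0.79, 2.21], [0.23, 2.52], [-1.04, 4.18], [0, 3.07], [-2.55, 2.55]. Speed limits (rad/s): [2.22, 2.22, 2.57, 3.14, 3.14, 3.14].

## Interface

Orientations are given as a unit quaternion [w, x, y, z].
In Python, from bench import env gives the robot as it stands.
- The arm moves only by the tool play_rows, never from a script. Its argument "deltas" is text: rows parted by semicolons, each of 5 numbers parted by spaces: the shift along the tool's x, y, z in m, then the turn about the tool's z in rad, then the closure, from 0 (fully open) to 1 (shut). In form: x y z spin gripper; .... A call has 1 to 12 rows; each row shifts and turns the commanded pose from where the row before left it, along the tool's axes as they then stand; what a row does not reach is not made up. A row lasts 1/8 s, in which the tool goes at most 62.5 mm and 10.7 degrees, less where a joint would pass 70% of its speed; a pose out of reach is approached as far as the arm can. A call with a gripper value outside its range is refused whole. The fingers move at their own pace and stop on an object; "newtons" is the grip in N (left out, the last holds). Time passes only in rows, so rows that do not move let the fingers close. It gives the time, the measured TCP pose, the force and the opening at its end, in the units of the state.
- env.observe(): the state, without advancing time (a new reading comes with each control period).
- env.read_camera(name): name is "side" or "top"; returns the picture (480x640x3 uint8, blue, green, red); there is no depth.
- env.get_calibration(name): a dict with "intrinsics" (3x3 intrinsics, pixels), "extrinsics" (4x4, takes a point from camera to world coordinates). Camera axes: x right, y up, looking along -z (the intrinsics and any distortion apply to the point x, -y, -z); pixel columns grow to the right and rows downward; lengths in m; the calibration is good to about 2 mm. A picture is of the moment at which its call begins. get_calibration takes no time and is no camera call.
- env.sign_off(): hands the job in, once; it reports no verdict.
The state is a dict: "t": time; "joints": joint angles; "dq": joint speeds; "tau": joint torques, N m; "position": TCP position; "orientation": TCP orientation; "wrist_force": force on the tool from outside, world axes, zero at the start; "torque": the same for the moment, N m; "grip_width": finger opening in m.
Only numpy, scipy, OpenCV 4.12 (cv2) and the standard library are available. Lean on these libraries where they do the work, as an engineer would, in place of code of your own. Each camera call takes 0.05 s, during which the arm holds its last target.

## Working session

There is one attempt and no reset: what is moved stays moved. The work goes in short steps, Python scripts to look and compute and a tool call to move; the robot and the scene stay as the last step left them, time stands still between calls to the robot, and variables do not carry over. Pictures are saved under pics/ and viewed, and the job is handed in when it is done.

Besides the shell and the picture viewer there is one more tool, called as name(argument=value, ...) on one line, values as JSON. play_rows: Moves the arm, as the interface text tells. Its arguments: {"type":"object","properties":{"deltas":{"type":"string"},"newtons":{"type":"number"}},"required":["deltas"]}

I'll start with both pictures, the state and the calibration.

```bash
mkdir -p pics; ls; python3 - <<'E'
from bench import env
import cv2,numpy as np
np.set_printoptions(precision=4,suppress=True)
for n in("side","top"):
    cv2.imwrite(f"pics/{n}0.png",env.read_camera(n)); c=env.get_calibration(n); print(n,c)
s=env.observe()
for k,v in s.items(): print(k,np.round(v,4))
print(env.pinch_z)
E
```

```text
pics
side {'intrinsics': array([[605.6021,   0.    , 317.0098],
       [  0.    , 605.6021, 241.159 ],
       [  0.    ,   0.    ,   1.    ]]), 'extrinsics': array([[-0.7836,  0.3436, -0.5176, -0.2699],
       [-0.6211, -0.4136,  0.6657,  1.063 ],
       [ 0.0147,  0.8431,  0.5375,  1.0118],
       [ 0.    ,  0.    ,  0.    ,  1.    ]])}
top {'intrinsics': array([[466.8425,   0.    , 320.6672],
       [  0.    , 466.8425, 236.8409],
       [  0.    ,   0.    ,   1.    ]]), 'extrinsics': array([[ 0.005 ,  0.9974, -0.0718,  0.4945],
       [-0.9999,  0.0038, -0.016 , -0.0176],
       [-0.0157,  0.0719,  0.9973,  1.5256],
       [ 0.    ,  0.    ,  0.    ,  1.    ]])}
t 0.1
joints [-1.3266  0.3004  1.5215  0.      1.3207 -0.0666]
dq [ 0.0025 -0.0007 -0.0017  0.0001  0.0014  0.0016]
tau [  0.0011 -54.4378 -36.2371  -0.0001   0.003    0.    ]
position [ 0.1681 -0.5234  0.2308]
orientation [-0.0003  0.808  -0.5891 -0.0004]
wrist_force [-0.3521 -0.783   0.0654]
torque [-0.0002 -0.0077 -0.0131]
grip_width 0.0853
-0.0187
```

View pics/side0.png

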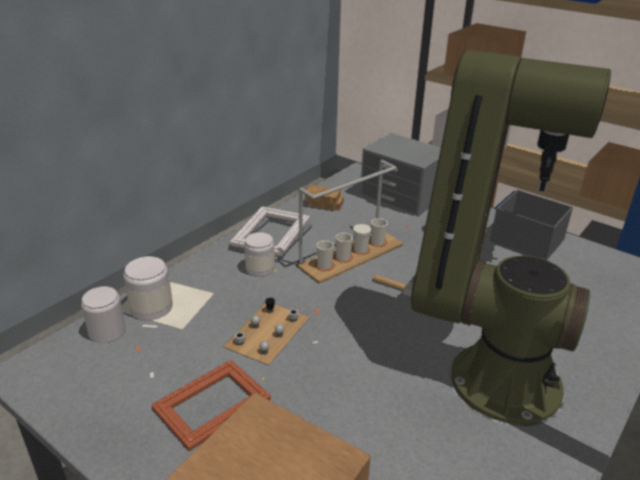

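View pics/top0.png

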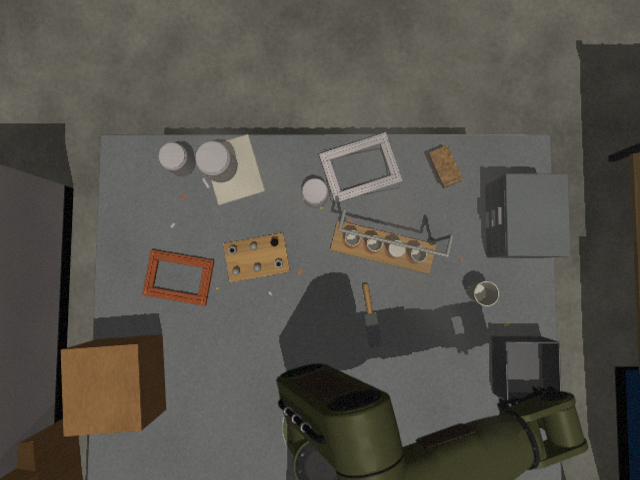

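Top view: the tray is around (256,257), the rack around (385,245) with its rail, and the lidded pot near (397,250). The brush is at (367,298) and the cup at (486,293). I'll zoom in to tell the items apart.

```bash
python3 - <<'E'
import cv2,numpy as np
t=cv2.imread("pics/top0.png"); s=cv2.imread("pics/side0.png")
a=cv2.resize(t[225:290,215:300],(784,600),interpolation=cv2.INTER_CUBIC)
b=cv2.resize(t[195:285,320:465],(800,497),interpolation=cv2.INTER_CUBIC)
c=cv2.resize(s[285:365,220:325],(787,600),interpolation=cv2.INTER_CUBIC)
d=cv2.resize(s[155:285,280:415],(620,597),interpolation=cv2.INTER_CUBIC)
for n,i in zip("abcd",(a,b,c,d)): cv2.imwrite(f"pics/z0{n}.png",i)
E
```

```text
(no output)
```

View pics/z0a.png

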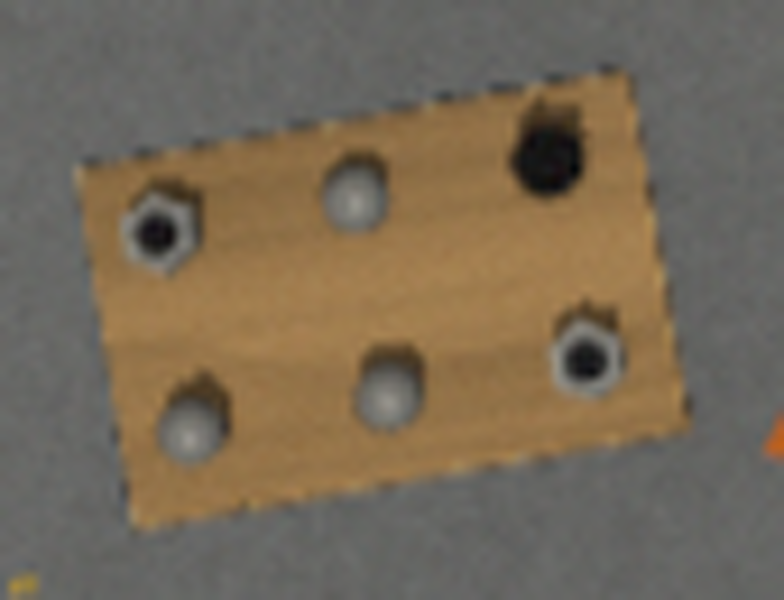

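View pics/z0b.png

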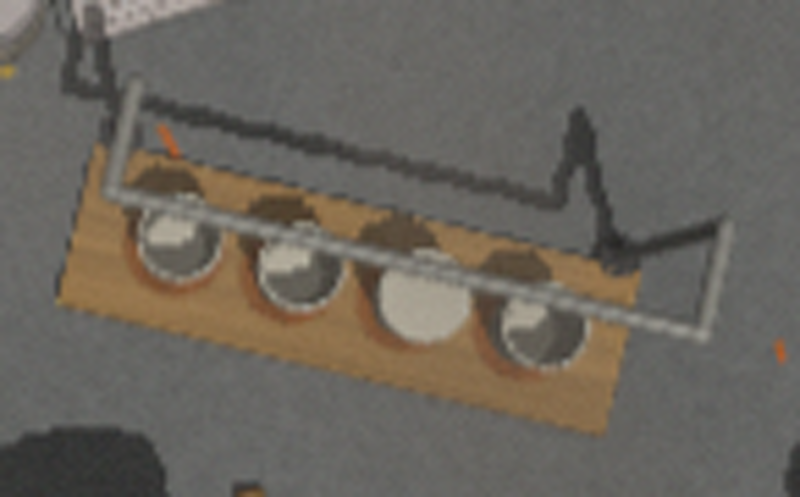

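View pics/z0c.png

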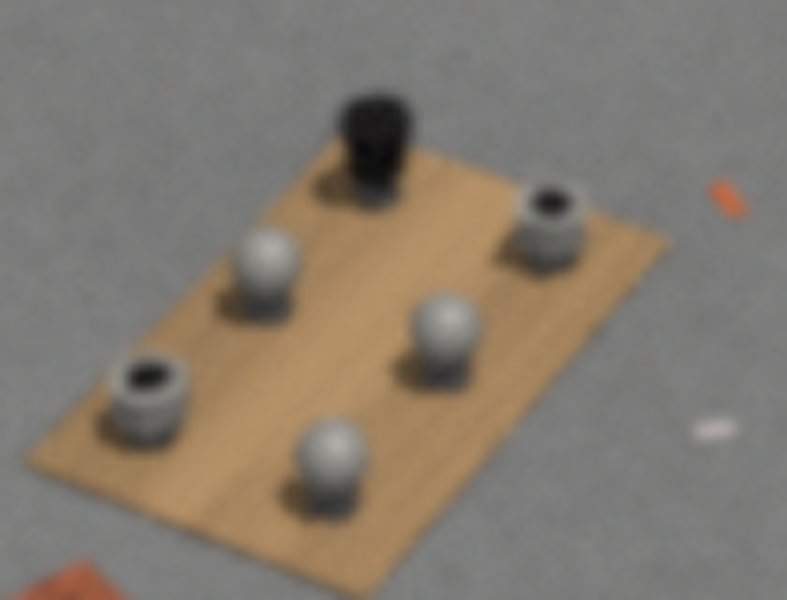

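View pics/z0d.png

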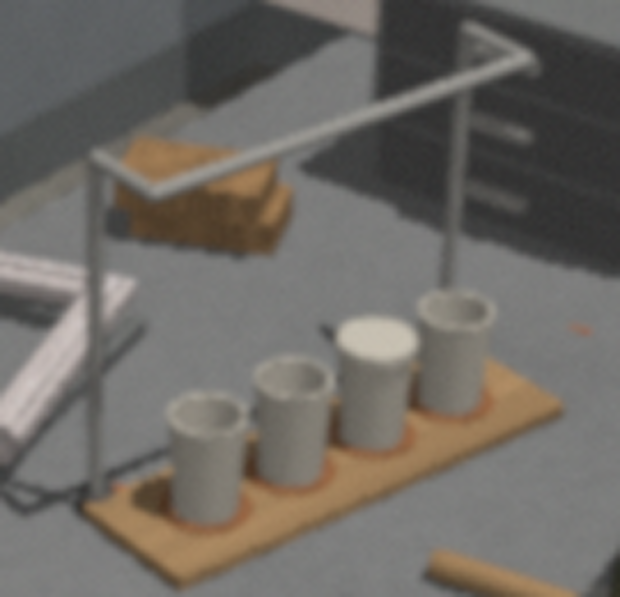

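```bash
cat > h.py <<'E'
import cv2,numpy as np
from bench import env
np.set_printoptions(precision=4,suppress=True)
CAL={n:env.get_calibration(n) for n in("side","top")}
def ray(n,p):
    K=CAL[n]["intrinsics"];E=CAL[n]["extrinsics"]
    d=np.linalg.inv(K)@np.array([p[0],p[1],1.]); d=E[:3,:3]@np.array([d[0],-d[1],-d[2]])
    return E[:3,3],d
def onplane(n,p,z):
    o,d=ray(n,p); return o+d*(z-o[2])/d[2]
def proj(n,P):
    K=CAL[n]["intrinsics"];E=CAL[n]["extrinsics"]
    c=E[:3,:3].T@(np.asarray(P,float)-E[:3,3]); c=K@np.array([c[0],-c[1],-c[2]]); return c[:2]/c[2]
def tri(p1,p2):
    (a,u),(b,v)=ray("top",p1),ray("side",p2)
    u=u/np.linalg.norm(u);v=v/np.linalg.norm(v)
    A=np.stack([u,-v],1); s=np.linalg.lstsq(A,b-a,rcond=None)[0]
    P,Q=a+u*s[0],b+v*s[1]; return (P+Q)/2,np.linalg.norm(P-Q)
E
python3 - <<'E'
from h import *
t=cv2.imread("pics/top0.png"); s=cv2.imread("pics/side0.png")
for nm,im,boxes in(("top",t,{"tray":(215,225,300,290,.004),"rack":(320,205,450,285,.012)}),("side",s,{"tray":(215,290,320,365,.004),"rack":(290,220,410,285,.012)})):
  for k,(x0,y0,x1,y1,z) in boxes.items():
    h=cv2.cvtColor(im,cv2.COLOR_BGR2HSV); m=cv2.inRange(h,(10,90,60),(25,255,255)); q=np.zeros_like(m); q[y0:y1,x0:x1]=m[y0:y1,x0:x1]
    q=cv2.morphologyEx(q,cv2.MORPH_OPEN,np.ones((3,3)))
    cs=cv2.findContours(q,0,1)[0]; pts=np.vstack([c for c in cs if cv2.contourArea(c)>20])[:,0,:]
    W=np.array([onplane(nm,p,z)[:2] for p in pts],np.float32)
    r=cv2.minAreaRect(W); print(nm,k,r,np.linalg.norm(r[0]))
# balls
for px in((355,198),(190,428),(390,392)):
    p=(215+px[0]*85/784,225+px[1]*65/600); print("ball",p,onplane("top",p,.026))
for px in((268,258),(445,328),(333,453)):
    p=(220+px[0]*105/787,285+px[1]*80/600); print("ball side",p,onplane("side",p,.026))
for px in((180,243),(300,266),(425,297),(543,325)):
    p=(320+px[0]*145/800,195+px[1]*90/497); print("pot",p,onplane("top",p,.082))
for px in((206,413),(292,378),(377,340),(455,310)):
    p=(280+px[0]*135/620,155+px[1]*130/597); print("pot side",p,onplane("side",p,.082))
for e in((108,192),(705,332)):
    p=(320+e[0]*145/800,195+e[1]*90/497);print("rail",onplane("top",p,.25))
for e in((152,190),(530,60)):
    p=(280+e[0]*135/620,155+e[1]*130/597);print("rail side",onplane("side",p,.25))
E
```

```text
top tray ((0.5372393131256104, 0.21758118271827698), (0.12937869131565094, 0.19920729100704193), 10.416971206665039) 0.5796271652025652
top rack ((0.5739810466766357, -0.19494256377220154), (0.3276747763156891, 0.10428478568792343), 76.19332122802734) 0.6061821880541238
side tray ((0.5360718965530396, 0.2228168547153473), (0.12645192444324493, 0.1981155276298523), 10.464241027832031) 0.5805346062201744
side rack ((0.4986250400543213, -0.15750399231910706), (0.336628794670105, 0.2250538468360901), 69.15750122070312) 0.5229095889019734
ball (253.48852040816325, 246.45) [0.5705 0.2229 0.026 ]
ball (235.59948979591837, 271.3666666666667) [0.4901 0.2793 0.026 ]
ball (257.28316326530614, 267.4666666666667) [0.503  0.2096 0.026 ]
ball side (255.75603557814486, 319.4) [0.5707 0.227  0.026 ]
ball side (279.3710292249047, 328.73333333333335) [0.5013 0.2161 0.026 ]
ball side (264.428208386277, 345.4) [0.489  0.2837 0.026 ]
pot (352.625, 239.00402414486922) [ 0.592  -0.0934  0.082 ]
pot (374.375, 243.16901408450704) [ 0.5794 -0.1606  0.082 ]
pot (397.03125, 248.78269617706238) [ 0.5623 -0.2304  0.082 ]
pot (418.41875, 253.85311871227364) [ 0.5469 -0.296   0.082 ]
pot side (324.85483870967744, 244.93299832495813) [ 0.5961 -0.0873  0.082 ]
pot side (343.5806451612903, 237.31155778894473) [ 0.5793 -0.1539  0.082 ]
pot side (362.0887096774194, 229.03685092127301) [ 0.5644 -0.226   0.082 ]
pot side (379.0725806451613, 222.50418760469012) [ 0.5466 -0.2899  0.082 ]
rail [ 0.6059 -0.0489  0.25  ]
rail [ 0.5377 -0.3432  0.25  ]
rail side [ 0.6087 -0.0468  0.25  ]
rail side [ 0.5337 -0.3348  0.25  ]
```

The layout is clear. The balls are at tray seats near (0.570,0.224), (0.490,0.281) and (0.502,0.212). The lidded pot is second from the right, and the rack yaw is about -13°.

The rows can't tilt the tool directly, so I'll test at a safe height how a pose beyond reach is approximated. First I move up and over toward the rack's bearing.

play_rows(deltas="0 0 -0.06 0 0; 0 0 -0.06 0 0; 0 0 -0.06 0 0; -0.025 -0.05 0 0 0; -0.025 -0.05 0 0 0; -0.025 -0.05 0 0 0; -0.025 -0.05 0 0 0; -0.025 -0.05 0 0 0; -0.025 -0.05 0 0 0; -0.025 -0.05 0 0 0; -0.025 -0.05 0 0 0; -0.025 -0.05 0 0 0")

```text
t: 1.6
position: [0.5289, -0.1703, 0.4111]
orientation: [0.0, 0.808, -0.589, -0.0]
wrist_force: [-0.1, -1.5, -0.0]
grip_width: 0.0854
```

play_rows(deltas="-0.02 -0.05 0 0 0; 0 0 0 -0.18 0; 0 0 0 -0.18 0; 0 0 0 -0.18 0; 0 0 0 -0.18 0; 0 0 0 -0.18 0; 0 0 0 -0.18 0; 0 0 0 -0.18 0; 0 0 0 -0.18 0; 0 0 0 -0.18 0; 0 0 0 -0.18 0; 0 0 0 -0.18 0")

```text
t: 3.1
position: [0.5693, -0.1375, 0.4109]
orientation: [-0.0, 0.935, 0.355, -0.0]
wrist_force: [0.5, -0.9, -0.2]
grip_width: 0.0855
```

play_rows(deltas="0 0 0 -0.18 0; 0 0 0 -0.18 0; 0 0 0 -0.18 0; 0 0 0 -0.08 0; 0 0 0 0 0")

```text
t: 3.72
position: [0.5693, -0.1375, 0.4109]
orientation: [-0.0, 0.784, 0.621, -0.0]
wrist_force: [-0.6, -0.1, 0.5]
grip_width: 0.0851
```

Tool y now points along the rack's inward direction, at -13°. Next I push outward toward the reach limit in small rows and watch the orientation.

play_rows(deltas="0 0.04 0 0 0; 0 0.04 0 0 0; 0 0.04 0 0 0; 0 0.03 0 0 0; 0 0.02 0 0 0; 0 0.02 0 0 0; 0 0.02 0 0 0; 0 0.02 0 0 0; 0 0 0 0 0")

```text
t: 4.85
position: [0.7464, -0.1789, 0.3856]
orientation: [0.013, 0.784, 0.621, 0.01]
wrist_force: [0.0, 0.1, 0.2]
grip_width: 0.0853
```

```bash
python3 - <<'E'
from h import *
from scipy.spatial.transform import Rotation as R
s=env.observe(); q=s["orientation"]; Rm=R.from_quat([*q[1:],q[0]]).as_matrix()
print(s["t"],s["joints"],s["position"],np.linalg.norm(s["position"][:2]));print(Rm)
E
```

```text
4.85 [-0.2834  0.9084  0.2353  0.0016  1.9655 -1.6225] [ 0.7464 -0.1789  0.3856] 0.7675380079031676
[[ 0.229   0.9729  0.0315]
 [ 0.9734 -0.2288 -0.0076]
 [-0.0002  0.0324 -0.9995]]
```

A slight lean appeared at the limit: elbow joint 3 is at its bound and the tool tipped 1.9° outward. I'll push further to see whether it builds up.

play_rows(deltas="0 0.05 0 0 0; 0 0.05 0 0 0; 0 0.05 0 0 0; 0 0 0 0 0")

```text
t: 5.35
position: [0.786, -0.1877, 0.3391]
orientation: [0.04, 0.783, 0.62, 0.031]
wrist_force: [-0.2, -0.1, 0.5]
grip_width: 0.0854
```

```bash
cat > st.py <<'E'
from h import *
from scipy.spatial.transform import Rotation as R
s=env.observe(); q=s["orientation"]; Rm=R.from_quat([*q[1:],q[0]]).as_matrix()
z=Rm[:,2]
print("t",round(s["t"],2),"J",s["joints"],"P",s["position"],"F",np.round(s["wrist_force"],1),"w",round(s["grip_width"],4))
print("lean",np.degrees(np.arccos(-z[2])),"az",np.degrees(np.arctan2(z[1],z[0])),"x_t",Rm[:,0],"y_t",Rm[:,1],"z_t",z,"pinch",s["position"]+env.pinch_z*z)
E
python3 st.py
```

```text
t 5.35 J [-0.2812  0.9698  0.2359  0.0049  1.8345 -1.6196] P [ 0.786  -0.1877  0.3391] F [-0.2 -0.1  0.5] w 0.0854
lean 5.819151450507207 az -13.416317280037724 x_t [ 0.2289  0.9735 -0.0003] y_t [ 0.9684 -0.2277  0.1014] z_t [ 0.0986 -0.0235 -0.9948] pinch [ 0.7842 -0.1873  0.3578]
```

The lean builds at about 1.3° per row, and it does accumulate. Pushing along the arm's own radius (out and up) should turn more of the motion into lean without sinking.

play_rows(deltas="0 0.05 -0.035 0 0; 0 0.05 -0.035 0 0; 0 0.05 -0.035 0 0; 0 0.05 -0.035 0 0; 0 0.05 -0.035 0 0; 0 0.05 -0.035 0 0; 0 0.05 -0.035 0 0; 0 0.05 -0.035 0 0")

```text
t: 6.35
position: [0.7675, -0.1821, 0.4899]
orientation: [0.138, 0.772, 0.611, 0.109]
wrist_force: [0.3, -0.7, 0.5]
grip_width: 0.0854
```

```bash
python3 st.py
```

```text
t 6.35 J [-0.2848  0.7861  0.2356  0.0179  1.7673 -1.6183] P [ 0.7675 -0.1821  0.4899] F [ 0.3 -0.7  0.5] w 0.0854
lean 20.22489256545864 az -13.403914524057988 x_t [ 0.2289  0.9735 -0.0011] y_t [ 0.9135 -0.2144  0.3457] z_t [ 0.3363 -0.0801 -0.9383] pinch [ 0.7612 -0.1806  0.5075]
```

This gave 20° in 8 rows, with the azimuth holding at -13.4°. I continue to about 37°.

play_rows(deltas="0 0.06 -0.01 0 0; 0 0.06 -0.01 0 0; 0 0.06 -0.01 0 0; 0 0.06 -0.01 0 0; 0 0.06 -0.01 0 0; 0 0.06 -0.01 0 0; 0 0.06 -0.01 0 0")

```text
t: 7.22
position: [0.8125, -0.192, 0.5219]
orientation: [0.227, 0.75, 0.595, 0.179]
wrist_force: [-0.0, -0.5, -0.3]
grip_width: 0.0854
```

```bash
python3 st.py
```

```text
t 7.22 J [-0.2842  0.7771  0.2355  0.028   1.5444 -1.6166] P [ 0.8125 -0.192   0.5219] F [-0.  -0.5 -0.3] w 0.0854
lean 33.53247331072051 az -13.373292507033225 x_t [ 0.2291  0.9734 -0.0015] y_t [ 0.8116 -0.1902  0.5524] z_t [ 0.5374 -0.1278 -0.8336] pinch [ 0.8024 -0.1896  0.5375]
```

play_rows(deltas="0 0.06 -0.005 0 0; 0 0.06 -0.005 0 0; 0 0 0 0 0")

```text
t: 7.6
position: [0.8214, -0.194, 0.5365]
orientation: [0.251, 0.743, 0.588, 0.198]
wrist_force: [0.3, -0.4, -0.2]
grip_width: 0.0854
```

```bash
cat > go.py <<'E'
import sys
exec(open("st.py").read())
# usage: go.py x y z  -> tool-axis shift moving the grasp point there
for a in sys.argv[1:]:
    T=np.array([float(v) for v in a.split(",")]); d=T-(s["position"]+env.pinch_z*z)
    print("to",T,"world",d,"tool",Rm.T@d,"len",np.linalg.norm(d))
E
python3 go.py 0.50,0.245,0.25
python3 - <<'E'
from h import *
t=cv2.imread("pics/top0.png"); s=cv2.imread("pics/side0.png")
# balls: low-saturation blobs inside tray
for nm,im,b in(("top",t,(225,235,287,280)),("side",s,(228,305,305,358))):
    h=cv2.cvtColor(im,cv2.COLOR_BGR2HSV); x0,y0,x1,y1=b
    m=np.zeros(h.shape[:2],np.uint8); m[y0:y1,x0:x1]=((h[...,1]<60)&(h[...,2]>90))[y0:y1,x0:x1]*255
    n,l,st,c=cv2.connectedComponentsWithStats(m)
    for i in range(1,n):
        if st[i,4]>8: print(nm,c[i],st[i],onplane(nm,c[i],.026))
E
```

```text
t 7.6 J [-0.2842  0.7695  0.2354  0.0309  1.4871 -1.6165] P [ 0.8214 -0.194   0.5365] F [ 0.3 -0.4 -0.2] w 0.0854
lean 37.256787878728254 az -13.366920350806563 x_t [ 0.2292  0.9734 -0.0016] y_t [ 0.775  -0.1815  0.6054] z_t [ 0.589  -0.14   -0.7959] pinch [ 0.8104 -0.1913  0.5513]
to [0.5   0.245 0.25 ] world [-0.3104  0.4363 -0.3013] tool [ 0.3541 -0.5022 -0.004 ] len 0.6144416574855831
top [238.0705 237.0769] [225 235  37   8 156] [0.6006 0.2733 0.026 ]
top [285.4 240.7] [284 235   3  16  30] [0.5895 0.1201 0.026 ]
top [253.  246.5] [250 244   7   6  32] [0.5703 0.2245 0.026 ]
top [232.0938 249.5938] [228 246   8   8  32] [0.5601 0.2919 0.026 ]
top [225.7556 271.3556] [225 259   4  21  45] [0.49  0.311 0.026]
top [278.4545 263.6364] [275 260   8   8  33] [0.5156 0.1417 0.026 ]
top [256.6129 267.6774] [254 265   7   6  31] [0.5023 0.2118 0.026 ]
top [235.0909 271.5455] [232 269   7   6  33] [0.4896 0.2809 0.026 ]
top [272.539  277.0325] [248 273  39   7 154] [0.4726 0.1602 0.026 ]
side [240.6974 318.7667] [228 305  35  37 793] [0.6016 0.2492 0.026 ]
side [294.6878 309.5873] [278 305  27  14 189] [0.5203 0.1351 0.026 ]
side [294.464 345.803] [275 323  30  35 528] [0.4328 0.2395 0.026 ]
side [279.1905 328.    ] [275 324   9   9  63] [0.5035 0.2143 0.026 ]
side [264.0143 345.0429] [260 341   9   9  70] [0.4906 0.2834 0.026 ]
side [234.91 354.49] [228 349  21   9 100] [0.5212 0.3503 0.026 ]
```

Lean is now 37.3° at azimuth -13.4°, with the tool x axis level. Both cameras give the balls as A≈(0.571,0.2255), B≈(0.503,0.213) and C≈(0.490,0.282). Spacings come out at 70 and 69 mm, matching the seats. Next I go to a waypoint above the tray.

```bash
python3 go.py 0.49,0.20,0.42
```

```text
t 7.6 J [-0.2842  0.7695  0.2354  0.0309  1.4871 -1.6165] P [ 0.8214 -0.194   0.5365] F [ 0.3 -0.4 -0.2] w 0.0854
lean 37.256787878728254 az -13.366920350806563 x_t [ 0.2292  0.9734 -0.0016] y_t [ 0.775  -0.1815  0.6054] z_t [ 0.589  -0.14   -0.7959] pinch [ 0.8104 -0.1913  0.5513]
to [0.49 0.2  0.42] world [-0.3204  0.3913 -0.1313] tool [ 0.3077 -0.3988 -0.1389] len 0.52253394445052
```

play_rows(deltas="0.018 -0.036 -0.013 0 0.45; 0.029 -0.036 -0.013 0 0.45; 0.029 -0.036 -0.013 0 0.45; 0.029 -0.036 -0.013 0 0.45; 0.029 -0.036 -0.013 0 0.45; 0.029 -0.036 -0.013 0 0.45; 0.029 -0.036 -0.013 0 0.45; 0.029 -0.036 -0.013 0 0.45; 0.029 -0.036 -0.013 0 0.45; 0.029 -0.036 -0.013 0 0.45; 0.029 -0.036 -0.009 0 0.45; 0 0 0 0 0.45", newtons=40)

```text
t: 9.1
position: [0.5169, 0.1876, 0.4128]
orientation: [0.25, 0.742, 0.59, 0.197]
wrist_force: [-0.3, -0.9, -0.1]
grip_width: 0.0473
```

```bash
python3 go.py 0.43,0.227,0.126 0.4397,0.2249,0.1115 | sed 's/ tau.*//'; python3 -c "
from h import *;print(env.pinch_z)"
```

```text
t 9.1 J [ 0.451  -0.0366  1.5989 -0.4431  1.0908 -0.7837] P [0.5169 0.1876 0.4128] F [-0.3 -0.9 -0.1] w 0.0473
lean 37.11598480331005 az -13.226227707893134 x_t [ 0.2264  0.974  -0.0018] y_t [ 0.777  -0.1795  0.6034] z_t [ 0.5874 -0.1381 -0.7974] pinch [0.5059 0.1902 0.4277]
to [0.43  0.227 0.126] world [-0.0759  0.0368 -0.3017] tool [ 0.0192 -0.2477  0.1909] len 0.31330181350519526
to [0.4397 0.2249 0.1115] world [-0.0662  0.0347 -0.3162] tool [ 0.0194 -0.2485  0.2084] len 0.3249437402427414
-0.0187
```

```bash
python3 go.py 0.453,0.2247,0.094|tail -1
```

```text
to [0.453  0.2247 0.094 ] world [-0.0529  0.0345 -0.3337] tool [ 0.0223 -0.2487  0.2302] len 0.33965148943552415
```

play_rows(deltas="0.003 -0.035 0.033 0 0.45; 0.003 -0.035 0.033 0 0.45; 0.003 -0.035 0.033 0 0.45; 0.003 -0.035 0.033 0 0.45; 0.003 -0.035 0.033 0 0.45; 0.003 -0.035 0.033 0 0.45; 0.004 -0.038 0.032 0 0.45; 0 0 0 0 0.45")

```text
t: 10.1
position: [0.4655, 0.2192, 0.0784]
orientation: [0.25, 0.743, 0.589, 0.194]
wrist_force: [0.1, 0.0, 1.6]
grip_width: 0.0469
```

```bash
python3 go.py 0.500,0.2137,0.030; python3 - <<'E'
from h import *
for n in("side","top"):
    cv2.imwrite(f"pics/{n}1.png",env.read_camera(n))
s=cv2.imread("pics/side1.png"); t=cv2.imread("pics/top1.png")
cv2.imwrite("pics/z1a.png",np.hstack([cv2.resize(s[250:370,210:330],(400,400),interpolation=2),cv2.resize(t[210:310,215:315],(400,400),interpolation=2)]))
E
```

```text
t 10.1 J [ 0.5779  0.3084  2.0683 -1.0391  0.5331  0.0973] P [0.4655 0.2192 0.0784] F [0.1 0.  1.6] w 0.0469
lean 36.89318313743552 az -13.746444490476579 x_t [ 0.2299  0.9732 -0.006 ] y_t [ 0.7792 -0.1804  0.6003] z_t [ 0.5831 -0.1427 -0.7998] pinch [0.4545 0.2219 0.0934]
to [0.5    0.2137 0.03  ] world [ 0.0455 -0.0082 -0.0634] tool [ 0.0029 -0.0012  0.0784] len 0.07843497478040388
```

View pics/z1a.png

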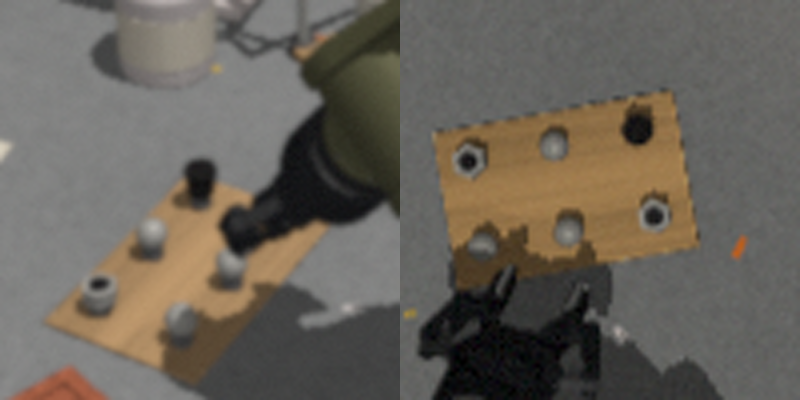

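The side view shows the fingertips in line with ball B, and the top view shows the open fingers facing it. However, joint 4 is at its -1.04 limit. I'll fit a simple kinematic model to the recorded states so I can plan around that.

```bash
cat > kin.py <<'E'
import numpy as np
from scipy.spatial.transform import Rotation as R
from scipy.optimize import least_squares
D=[([-1.3266,.3004,1.5215,0,1.3207,-.0666],[.1681,-.5234,.2308],[-.0003,.808,-.5891,-.0004]),
([-.2834,.9084,.2353,.0016,1.9655,-1.6225],[.7464,-.1789,.3856],[.013,.784,.621,.01]),
([-.2812,.9698,.2359,.0049,1.8345,-1.6196],[.786,-.1877,.3391],[.04,.783,.62,.031]),
([-.2848,.7861,.2356,.0179,1.7673,-1.6183],[.7675,-.1821,.4899],[.138,.772,.611,.109]),
([-.2842,.7771,.2355,.028,1.5444,-1.6166],[.8125,-.192,.5219],[.227,.75,.595,.179]),
([-.2842,.7695,.2354,.0309,1.4871,-1.6165],[.8214,-.194,.5365],[.251,.743,.588,.198]),
([.451,-.0366,1.5989,-.4431,1.0908,-.7837],[.5169,.1876,.4128],[.25,.742,.59,.197]),
([.5779,.3084,2.0683,-1.0391,.5331,.0973],[.4655,.2192,.0784],[.25,.743,.589,.194])]
def rz(a): return R.from_euler('z',a).as_matrix()
def ry(a): return R.from_euler('y',a).as_matrix()
def fk(p,j):
    a1,d,h,a2,a3,e,L,s4,s6=p
    s4,s6=S4,S6
    R1=rz(j[0]); sh=R1@[a1,d,h]
    R2=R1@ry(j[1]); el=sh+R2@[0,0,a2]
    R3=R2@ry(j[2]); wr=el+R3@[e,0,a3]
    R5=R3@rz(s4*j[3])@ry(j[4]); R6=R5@rz(s6*j[5])
    return wr+R6@[0,0,L],R6
LO=np.array([-3.03,-.79,.23,-1.04,0,-2.55]);HI=np.array([3.03,2.21,2.52,4.18,3.07,2.55])
best=None
for S4 in(1,-1):
  for S6 in(1,-1):
    for off in(0,np.pi):
      Rt=rz(off)
      def res(p):
        o=[]
        for j,P,q in D:
            x,Rm=fk(p,j); o+=list((x-P)*10); o+=list((Rm@Rt-R.from_quat([*q[1:],q[0]]).as_matrix()).ravel())
        return o
      r=least_squares(res,[0,.03,.3,.35,.35,0,.2,0,0])
      if best is None or r.cost<best[0]: best=(r.cost,r.x,S4,S6,off)
_,P_,S4,S6,off=best
def FK(j):
    x,Rm=fk(P_,j); return x,Rm@rz(off)
def IK(x,Rm,j0,wo=1.):
    f=lambda j:np.r_[(FK(j)[0]-x)*10,wo*(FK(j)[1]-Rm).ravel()]
    j0=np.clip(j0,LO+1e-4,HI-1e-4)
    return least_squares(f,j0,bounds=(LO,HI),xtol=1e-12,ftol=1e-12)
def orient(lean,az,xaz=None):
    # z leaning 'lean' from down toward azimuth az (deg), x horizontal at az+90
    l,a=np.radians([lean,az]); z=np.array([np.sin(l)*np.cos(a),np.sin(l)*np.sin(a),-np.cos(l)]); x=np.array([-np.sin(a),np.cos(a),0]); return np.stack([x,np.cross(z,x),z],1)
if __name__=="__main__":
    print(best)
    for j,P,q in D: print(np.round((FK(j)[0]-P)*1000,1))
E
python3 kin.py
cat > t.py <<'E'
from kin import *
np.set_printoptions(precision=3,suppress=True)
B=dict(A=(.5712,.2255,.026),B=(.503,.213,.026),C=(.4901,.2822,.026))
for az in(-13.5,0,10,20):
  for lean in(37,):
    Rm=orient(lean,az)
    for k,b in B.items():
      for back in(0.005,.08):
        x=np.array(b)+Rm[:,2]*(.0187-back)
        r=IK(x,Rm,[.55,.3,2.0,-.5,.8,0]); print(az,lean,k,back,r.x,"err mm",np.round(np.linalg.norm(r.fun[:3])*100,1),np.round(np.linalg.norm(r.fun[3:]),3))
E
python3 t.py
```

```text
(np.float64(9.77760907793149e-06), array([-8.20132582e-05,  3.66036823e-02,  2.21201626e-01,  4.24240296e-01,
        4.47539592e-01,  4.08736517e-02,  2.44865242e-01,  0.00000000e+00,
        0.00000000e+00]), 1, 1, 3.141592653589793)
[ 0. -0. -0.]
[-0.  0. -0.]
[ 0. -0. -0.]
[-0.  0.  0.]
[-0.  -0.1  0. ]
[-0.   0.1 -0. ]
[ 0. -0.  0.]
[-0.  0.  0.]
-13.5 37 A 0.005 [ 0.457  0.595  1.806 -1.04   0.449  0.017] err mm 0.7 0.035
-13.5 37 A 0.08 [ 0.523  0.428  1.898 -0.973  0.525 -0.018] err mm 0.0 0.0
-13.5 37 B 0.005 [ 0.491  0.496  1.961 -1.04   0.447  0.066] err mm 2.0 0.096
-13.5 37 B 0.08 [ 0.579  0.32   2.062 -1.04   0.529  0.107] err mm 0.2 0.007
-13.5 37 C 0.005 [ 0.64   0.546  1.888 -1.04   0.544  0.181] err mm 1.1 0.056
-13.5 37 C 0.08 [ 0.726  0.385  1.966 -0.988  0.633  0.168] err mm 0.0 0.0
0 37 A 0.005 [ 0.4    0.566  1.859 -1.04   0.262 -0.215] err mm 0.7 0.038
0 37 A 0.08 [ 0.446  0.381  1.972 -0.955  0.324 -0.277] err mm 0.0 0.0
0 37 B 0.005 [ 0.424  0.464  2.014 -1.04   0.255 -0.183] err mm 2.2 0.105
0 37 B 0.08 [ 0.489  0.266  2.133 -1.04   0.326 -0.149] err mm 0.5
[... 335 characters left out ...]
8 -1.04   0.11  -0.369] err mm 1.7 0.079
10 37 B 0.08 [ 0.413  0.242  2.176 -1.006  0.169 -0.379] err mm 0.0 0.0
10 37 C 0.005 [ 0.533  0.489  1.98  -1.04   0.219 -0.24 ] err mm 1.7 0.082
10 37 C 0.08 [ 0.588  0.293  2.102 -1.04   0.282 -0.211] err mm 0.1 0.005
20 37 A 0.005 [ 0.307  0.55   1.905  0.56   0.048 -2.164] err mm 0.0 0.0
20 37 A 0.08 [ 0.302  0.35   2.019  0.219  0.13  -1.825] err mm 0.0 0.0
20 37 B 0.005 [ 0.334  0.45   2.071 -0.946  0.    -0.637] err mm 0.9 0.039
20 37 B 0.08 [ 0.326  0.23   2.193  0.192  0.074 -1.781] err mm 0.0 0.0
20 37 C 0.005 [ 0.484  0.48   2.012 -1.04   0.077 -0.422] err mm 1.1 0.049
20 37 C 0.08 [ 0.51   0.272  2.135 -0.792  0.136 -0.654] err mm 0.0 0.0
```

The model reproduces every recorded pose to 0.1 mm. I'll check which lean and azimuth avoid the joint 4 limit at the balls and also suit the pots.

```bash
cat > t2.py <<'E'
from kin import *
import kin
np.set_printoptions(precision=2,suppress=True)
kin.LO[3]=-3
B=dict(A=(.5712,.2255,.026),B=(.503,.213,.026),C=(.4901,.2822,.026))
for lean in(25,28,31,34,37):
  for az in(-30,-20,-13.5,-5):
    Rm=orient(lean,az); o=[]
    for k,b in B.items():
        x=np.array(b)+Rm[:,2]*(.0187-.005)
        r=IK(x,Rm,[.55,.3,2.0,-.5,.8,0]); o.append((k,round(r.x[3],2),round(r.x[4],2),round(r.x[5],2),round(r.cost,5)))
    print(lean,az,o)
E
python3 t2.py
```

```text
25 -30 [('A', np.float64(-0.59), np.float64(0.67), np.float64(-0.16), np.float64(0.0)), ('B', np.float64(-0.66), np.float64(0.62), np.float64(-0.05), np.float64(0.0)), ('C', np.float64(-0.63), np.float64(0.71), np.float64(0.04), np.float64(0.0))]
25 -20 [('A', np.float64(-0.57), np.float64(0.58), np.float64(-0.35), np.float64(0.0)), ('B', np.float64(-0.65), np.float64(0.53), np.float64(-0.22), np.float64(0.0)), ('C', np.float64(-0.64), np.float64(0.61), np.float64(-0.12), np.float64(0.0))]
25 -13.5 [('A', np.float64(-0.54), np.float64(0.52), np.float64(-0.49), np.float64(0.0)), ('B', np.float64(-0.63), np.float64(0.47), np.float64(-0.36), np.float64(0.0)), ('C', np.float64(-0.63), np.float64(0.55), np.float64(-0.24), np.float64(0.0))]
25 -5 [('A', np.float64(-0.46), np.float64(0.45), np.float64(-0.71), np.float64(0.0)), ('B', np.float64(-0.57), np.float64(0.39), np.float64(-0.57), np.float64(0.0)), ('C', np.float64(-0.6), np.float64(0.47), np.float64(-0.42), np.float64(0.0))]
28 -30 [('A', np.float64(-0.69), np.float64(0.66), np.float64(-0.06), np.float64(0.0)), ('B', np.float64(-0.7
[... 3122 characters left out ...]
 np.float64(0.53), np.float64(0.16), np.float64(0.0)), ('B', np.float64(-1.19), np.float64(0.52), np.float64(0.33), np.float64(0.0)), ('C', np.float64(-1.08), np.float64(0.62), np.float64(0.33), np.float64(0.0))]
37 -13.5 [('A', np.float64(-1.12), np.float64(0.44), np.float64(0.1), np.float64(0.0)), ('B', np.float64(-1.27), np.float64(0.44), np.float64(0.3), np.float64(0.0)), ('C', np.float64(-1.15), np.float64(0.54), np.float64(0.29), np.float64(0.0))]
37 -5 [('A', np.float64(-1.18), np.float64(0.33), np.float64(0.01), np.float64(0.0)), ('B', np.float64(-1.4), np.float64(0.33), np.float64(0.28), np.float64(0.0)), ('C', np.float64(-1.24), np.float64(0.42), np.float64(0.24), np.float64(0.0))]
```

A lean of about 32–33° clears all three balls, and the joint 4 limit itself will ease the lean to that at B. I'll advance on B in two stages, correcting in between.

play_rows(deltas="0.003 -0.001 0.01 0 0.45; 0 0 0.01 0 0.45; 0 0 0.01 0 0.45; 0 0 0.01 0 0.45; 0 0 0 0 0.45")

```text
t: 10.82
position: [0.4923, 0.2205, 0.0582]
orientation: [0.243, 0.746, 0.59, 0.189]
wrist_force: [0.4, 0.3, 0.3]
grip_width: 0.0471
```

```bash
python3 go.py 0.500,0.2137,0.030
```

```text
t 10.82 J [ 0.5411  0.3894  2.0087 -1.0403  0.4996  0.0805] P [0.4923 0.2205 0.0582] F [0.4 0.3 0.3] w 0.0471
lean 35.88552454265642 az -13.823561531684739 x_t [ 0.2324  0.9726 -0.0049] y_t [ 0.7887 -0.1855  0.5861] z_t [ 0.5692 -0.1401 -0.8102] pinch [0.4817 0.2232 0.0734]
to [0.5    0.2137 0.03  ] world [ 0.0183 -0.0095 -0.0434] tool [-0.0047 -0.0092  0.0469] len 0.048031417828764446
```

play_rows(deltas="-0.002 -0.004 0.009 0 0.45; -0.002 -0.004 0.009 0 0.45; -0.002 -0.004 0.009 0 0.45; 0 0 0 0 0.45")

```text
t: 11.32
position: [0.4996, 0.2166, 0.0399]
orientation: [0.236, 0.749, 0.592, 0.181]
wrist_force: [0.3, -0.2, -0.3]
grip_width: 0.0473
```

```bash
python3 go.py 0.500,0.2137,0.030
```

```text
t 11.32 J [ 0.5194  0.4345  1.9918 -1.0403  0.4749  0.0741] P [0.4996 0.2166 0.0399] F [ 0.3 -0.2 -0.3] w 0.0473
lean 34.60663239963753 az -14.22533312291669 x_t [ 0.2344  0.9721 -0.008 ] y_t [ 0.8012 -0.1885  0.5679] z_t [ 0.5505 -0.1396 -0.8231] pinch [0.4893 0.2192 0.0553]
to [0.5    0.2137 0.03  ] world [ 0.0107 -0.0055 -0.0253] tool [-0.0026 -0.0047  0.0274] len 0.027977108731942694
```

play_rows(deltas="-0.002 -0.003 0.009 0 0.45; -0.002 -0.003 0.009 0 0.45; -0.001 -0.003 0.009 0 0.45; 0 0 0 0 0.45")

```text
t: 11.82
position: [0.5094, 0.2129, 0.0218]
orientation: [0.23, 0.752, 0.593, 0.174]
wrist_force: [-0.1, -0.4, -0.1]
grip_width: 0.0468
```

```bash
python3 go.py 0.500,0.2137,0.030;  python3 - <<'E'
from h import *
for n in("side","top"):
    cv2.imwrite(f"pics/{n}2.png",env.read_camera(n))
s=cv2.imread("pics/side2.png"); t=cv2.imread("pics/top2.png")
cv2.imwrite("pics/z2a.png",np.hstack([cv2.resize(s[280:370,210:300],(400,400),interpolation=2),cv2.resize(t[220:310,215:305],(400,400),interpolation=2)]))
E
```

```text
t 11.82 J [ 0.4967  0.4828  1.9678 -1.0403  0.4519  0.0648] P [0.5094 0.2129 0.0218] F [-0.1 -0.4 -0.1] w 0.0468
lean 33.47984990880129 az -14.600254367619128 x_t [ 0.2363  0.9716 -0.0107] y_t [ 0.8119 -0.1914  0.5515] z_t [ 0.5338 -0.1391 -0.8341] pinch [0.4994 0.2155 0.0374]
to [0.5    0.2137 0.03  ] world [ 0.0006 -0.0018 -0.0074] tool [-0.0015 -0.0033  0.0067] len 0.0076242965023653264
```

View pics/z2a.png

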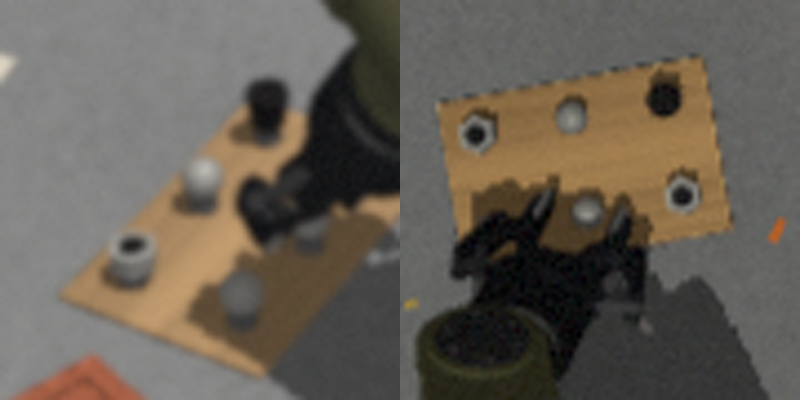

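The fingers straddle ball B, with the ball about mid-way between the tips in the top view. I finish the last 7 mm and close.

play_rows(deltas="-0.001 -0.004 0.008 0 0.45; 0 0 0 0 0.55; 0 0 0 0 0.65; 0 0 0 0 0.75; 0 0 0 0 0.85; 0 0 0 0 0.95; 0 0 0 0 1; 0 0 0 0 1", newtons=40)

```text
t: 12.92
position: [0.5119, 0.2132, 0.0173]
orientation: [0.228, 0.752, 0.593, 0.173]
wrist_force: [0.7, 0.2, 5.4]
grip_width: 0.0213
```

```bash
python3 go.py 0.500,0.2137,0.030 
```

```text
t 12.93 J [ 0.4932  0.4957  1.9604 -1.0406  0.4463  0.0644] P [0.5119 0.2132 0.0173] F [0.7 0.2 5.4] w 0.0213
lean 33.23133640198257 az -14.547066778855573 x_t [ 0.2362  0.9717 -0.0101] y_t [ 0.8141 -0.1922  0.5479] z_t [ 0.5305 -0.1376 -0.8365] pinch [0.502  0.2158 0.0329]
to [0.5    0.2137 0.03  ] world [-0.002  -0.0021 -0.0029] tool [-0.0025 -0.0028  0.0017] len 0.004084051242240682
```

```bash
 cat > pic.py <<'E'
import sys
from h import *
n=sys.argv[1]; sx,sy,tx,ty,w=map(int,sys.argv[2:7])
for c in("side","top"): cv2.imwrite(f"pics/{c}{n}.png",env.read_camera(c))
s=cv2.imread(f"pics/side{n}.png"); t=cv2.imread(f"pics/top{n}.png")
cv2.imwrite(f"pics/z{n}.png",np.hstack([cv2.resize(s[sy:sy+w,sx:sx+w],(400,400),interpolation=2),cv2.resize(t[ty:ty+w,tx:tx+w],(400,400),interpolation=2)]))
E
python3 pic.py 3 235 295 230 240 60
```

```text
(no output)
```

View pics/z3.png

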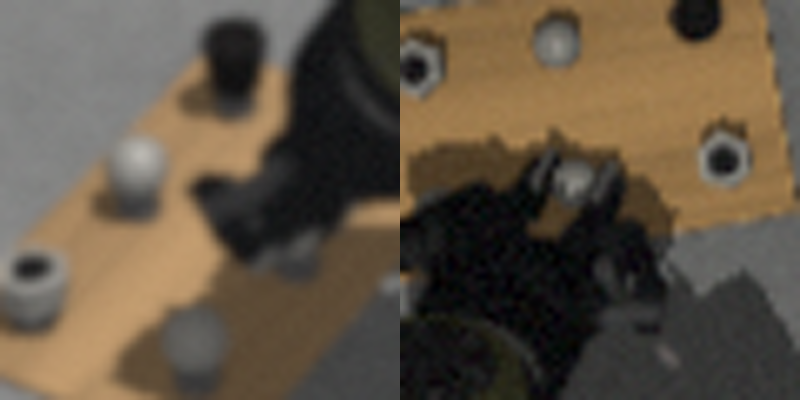

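The ball sits between the pads in the top view (573,182). I lift straight up a little and check that it stays held.

play_rows(deltas="0 0.004 -0.006 0 1; 0 0.006 -0.008 0 1; 0 0.011 -0.017 0 1; 0 0.011 -0.017 0 1; 0 0 0 0 1")

```text
t: 13.65
position: [0.5124, 0.2137, 0.0756]
orientation: [0.228, 0.753, 0.593, 0.173]
wrist_force: [-0.2, 0.3, 0.1]
grip_width: 0.0215
```

```bash
python3 st.py;  python3 pic.py 4 235 285 230 230 60
```

```text
t 13.65 J [ 0.4934  0.3747  1.9486 -0.8375  0.5249 -0.1641] P [0.5124 0.2137 0.0756] F [-0.2  0.3  0.1] w 0.0215
lean 33.25024839933623 az -14.502253873583363 x_t [ 0.2365  0.9716 -0.0094] y_t [ 0.8138 -0.1928  0.5482] z_t [ 0.5308 -0.1373 -0.8363] pinch [0.5025 0.2162 0.0912]
```

View pics/z4.png

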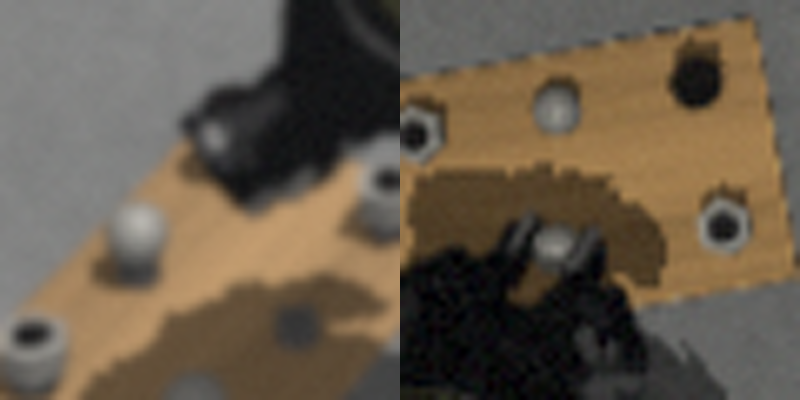

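Ball B is lifted: its seat is empty at (297,325) in the side zoom and the ball shows between the fingers. Now I refine the pot row and plan the reach-in.

```bash
cat > pots.py <<'E'
from h import *
def fix(p,x0,y0,sx,sy): return ((p[0]+.5)*sx-.5+x0,(p[1]+.5)*sy-.5+y0)
T=[onplane("top",fix(p,320,195,145/800,90/497),.086 if i==2 else .082)[:2] for i,p in enumerate(((180,243),(300,266),(425,297),(543,325)))]
S=[onplane("side",fix(p,280,155,135/620,130/597),.086 if i==2 else .082)[:2] for i,p in enumerate(((206,413),(292,378),(377,340),(455,310)))]
loc=np.array([[0,.105],[0,.035],[0,-.035],[0,-.105]])
def fit(Q):
    Q=np.array(Q); c=Q.mean(0); d=Q-c; v=(loc[:,1:]*d).sum(0); v/=np.linalg.norm(v); return c,v
for n,Q in(("top",T),("side",S),("mean",(np.array(T)+S)/2)):
    c,v=fit(Q); fitp=c+np.outer(loc[:,1],v); print(n,c,"yaw",np.degrees(np.arctan2(-v[0],v[1])),"res mm",np.round((Q-fitp)*1000,1).tolist()); print(fitp)
POTS=fitp
E
python3 pots.py; cat > plan.py <<'E'
import sys
from kin import *
exec(open("st.py").read())
import io,contextlib
with contextlib.redirect_stdout(io.StringIO()): from pots import POTS
b=np.array([0,-.0025,-.012]); fr=-np.array([np.cos(np.radians(-13)),np.sin(np.radians(-13)),0])
for i in (int(k) for k in sys.argv[1]):
    g=np.r_[POTS[i],.105]; tcp=g-Rm@b; w=tcp+.12*fr+[0,0,.04]
    for nm,x in(("W",w),("drop",tcp)):
        r=IK(x,Rm,s["joints"]); d=x-s["position"]; print("pot",i,nm,x,"J",r.x,"cost",round(r.cost,6),"tool d",Rm.T@d)
    print("   W->drop tool",Rm.T@(tcp-w))
E
python3 plan.py 013
```

```text
top [ 0.5714 -0.1937] yaw -12.69767237619147 res mm [[-1.2, -0.9], [1.6, 0.2], [-0.3, -0.7], [-0.1, 1.4]]
[[ 0.5945 -0.0913]
 [ 0.5791 -0.1596]
 [ 0.5637 -0.2278]
 [ 0.5483 -0.2961]]
side [ 0.5728 -0.1889] yaw -13.848017515949946 res mm [[0.2, -1.2], [0.2, 0.1], [-1.5, 1.4], [1.1, -0.2]]
[[ 0.598  -0.087 ]
 [ 0.5812 -0.155 ]
 [ 0.5645 -0.2229]
 [ 0.5477 -0.2909]]
mean [ 0.5721 -0.1913] yaw -13.273564186657095 res mm [[-0.5, -1.0], [0.9, 0.1], [-0.9, 0.3], [0.5, 0.6]]
[[ 0.5962 -0.0891]
 [ 0.5801 -0.1572]
 [ 0.5641 -0.2254]
 [ 0.548  -0.2935]]
t 13.75 J [ 0.4934  0.3774  1.9497 -0.839   0.5243 -0.1625] P [0.5117 0.2132 0.0737] F [0.5 0.7 0.2] w 0.0212
lean 33.13440678803826 az -14.680561636722087 x_t [ 0.2366  0.9715 -0.0113] y_t [ 0.8151 -0.1921  0.5465] z_t [ 0.5288 -0.1385 -0.8374] pinch [0.5019 0.2158 0.0894]
pot 0 W [ 0.4877 -0.0643  0.1363] J [-0.1865  0.0614  2.159  -0.1125  0.3459 -1.4272] cost 0.0 tool d [-0.276   0.0679 -0.0267]
pot 0 drop [ 0.6046 -0.0913  0.0963] J [-0.1967  0.3767  1.8776 -0.1064  0.3114 -1.4403] cost 0.0 tool d [-0.2741  0.1465  0.0723]
   W->drop tool [0.0019 0.0786 0.0991]
pot 1 W [ 0.4716 -0.1324  0.1363] J [-0.3833  0.0536  2.1674  0.2019  0.3525 -1.8879] cost 0.0 tool d [-0.346   0.0679 -0.0258]
pot 1 drop [ 0.5885 -0.1594  0.0963] J [-0.3438  0.3718  1.8849  0.1564  0.3119 -1.8139] cost 0.0 tool d [-0.3441  0.1465  0.0733]
   W->drop tool [0.0019 0.0786 0.0991]
pot 3 W [ 0.4395 -0.2687  0.1363] J [-0.7424  0.1258  2.087   0.5902  0.4768 -2.545 ] cost 0.0 tool d [-0.486   0.0679 -0.0239]
pot 3 drop [ 0.5564 -0.2957  0.0963] J [-0.6232  0.4173  1.8166  0.5157  0.4089 -2.3825] cost 0.0 tool d [-0.4841  0.1465  0.0752]
   W->drop tool [0.0019 0.0786 0.0991]
```

All three reach-ins are kinematically fine. The pot row fits the 70 mm spacing to about 1 mm, and the two cameras differ by about 5 mm, so I use the mean. Pot 0 is leftmost, and I go there first.

play_rows(deltas="0 0.022 -0.033 0 1; 0 0.022 -0.033 0 1; -0.046 0.004 0.006 0 1; -0.046 0.004 0.006 0 1; -0.046 0.004 0.006 0 1; -0.046 0.004 0.006 0 1; -0.046 0.004 0.006 0 1; -0.046 0.004 0.007 0 1; 0 0 0 0 1")

```text
t: 14.88
position: [0.486, -0.0655, 0.1376]
orientation: [0.227, 0.754, 0.592, 0.171]
wrist_force: [0.1, 0.4, -1.0]
grip_width: 0.0215
```

```bash
python3 plan.py 0;  python3 pic.py 5 280 170 310 200 110
```

```text
t 14.88 J [-0.1892  0.056   2.1604 -0.1134  0.352  -1.4261] P [ 0.486  -0.0655  0.1376] F [ 0.1  0.4 -1. ] w 0.0215
lean 33.025153206837224 az -14.949006688698043 x_t [ 0.2401  0.9707 -0.0119] y_t [ 0.8155 -0.1951  0.5449] z_t [ 0.5266 -0.1406 -0.8384] pinch [ 0.4762 -0.0629  0.1532]
pot 0 W [ 0.4876 -0.0643  0.1363] J [-0.185   0.062   2.1577 -0.1212  0.3492 -1.4151] cost 0.0 tool d [0.0016 0.0004 0.0017]
pot 0 drop [ 0.6046 -0.0913  0.0963] J [-0.1955  0.3771  1.8763 -0.1154  0.3147 -1.4281] cost 0.0 tool d [0.004  0.0792 0.1006]
   W->drop tool [0.0024 0.0788 0.0989]
```

View pics/z5.png

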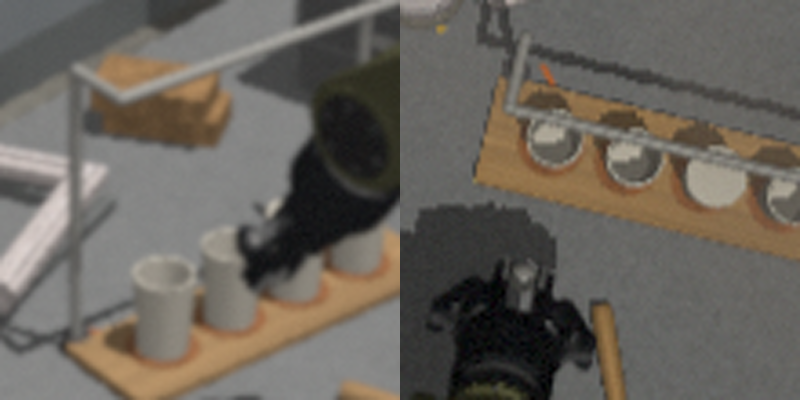

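Both views show the ball in the fingers: top zoom (525,285), side zoom (270,208). The path to the leftmost pot passes under the rail. I use the held ball to check the camera offset against the arm.

```bash
python3 - <<'E'
exec(open("st.py").read())
b=np.array([0,-.0025,-.012]); B=s["position"]+Rm@b; print("ball FK",B,"proj top",proj("top",B),"side",proj("side",B))
t=cv2.imread("pics/top5.png");c=t[265:295,330:360]; print(np.round(proj("top",B)))
cv2.imwrite("pics/z5b.png",np.hstack([cv2.resize(c,(400,400),interpolation=cv2.INTER_NEAREST),cv2.resize(cv2.imread("pics/side5.png")[212:242,340:370],(400,400),interpolation=cv2.INTER_NEAREST)]))
E
```

```text
t 14.97 J [-0.1837  0.0557  2.1598 -0.1167  0.3527 -1.4192] P [ 0.4865 -0.0632  0.1379] F [ 0.5  0.5 -0.1] w 0.0211
lean 33.04744026007858 az -14.75426873251221 x_t [ 0.2385  0.9711 -0.0109] y_t [ 0.8155 -0.1941  0.5452] z_t [ 0.5274 -0.1389 -0.8382] pinch [ 0.4766 -0.0606  0.1536]
ball FK [ 0.4781 -0.061   0.1466] proj top [342.7541 276.1183] side [354.5718 244.0309]
[343. 276.]
```

View pics/z5b.png

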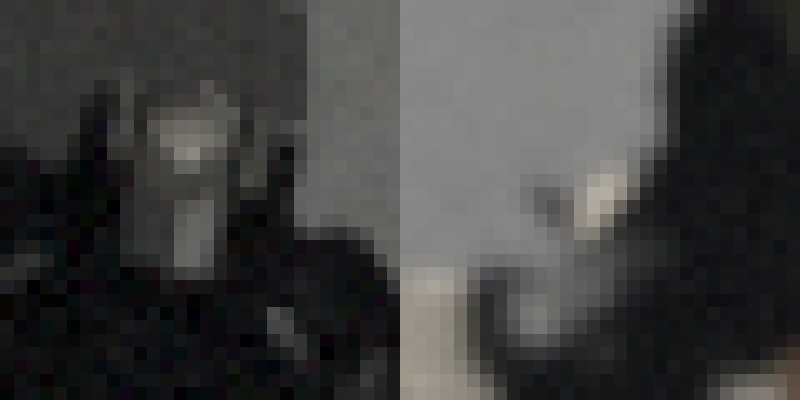

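The top camera reads about 3–4 mm low in y against the arm, consistent with the grasp on B, so I bias the pot targets about +1.5 mm in y from the mean. Now I reach in under the rail.

play_rows(deltas="0.001 0.013 0.016 0 1; 0.001 0.013 0.017 0 1; 0.001 0.013 0.017 0 1; 0 0.013 0.017 0 1; 0 0.013 0.017 0 1; 0 0.013 0.016 0 1; 0 0 0 0 1")

```text
t: 15.85
position: [0.6044, -0.0874, 0.0964]
orientation: [0.227, 0.752, 0.594, 0.172]
wrist_force: [-0.1, 0.4, -0.8]
grip_width: 0.0215
```

```bash
python3 plan.py 0;  python3 pic.py 6 280 170 310 190 100
```

```text
t 15.85 J [-0.1895  0.3755  1.8785 -0.1146  0.3138 -1.4274] P [ 0.6044 -0.0874  0.0964] F [-0.1  0.4 -0.8] w 0.0215
lean 33.042920210185564 az -14.569407864391838 x_t [ 0.2353  0.9719 -0.0109] y_t [ 0.8162 -0.1915  0.5452] z_t [ 0.5277 -0.1372 -0.8383] pinch [ 0.5945 -0.0849  0.1121]
pot 0 W [ 0.4877 -0.0642  0.1363] J [-0.1873  0.0616  2.1582 -0.1073  0.3479 -1.4337] cost 0.0 tool d [-0.0054 -0.0779 -0.0982]
pot 0 drop [ 0.6046 -0.0912  0.0963] J [-0.1972  0.3769  1.8768 -0.101   0.3135 -1.4468] cost 0.0 tool d [-0.0036  0.0008  0.0007]
   W->drop tool [0.0017 0.0788 0.0989]
```

View pics/z6.png

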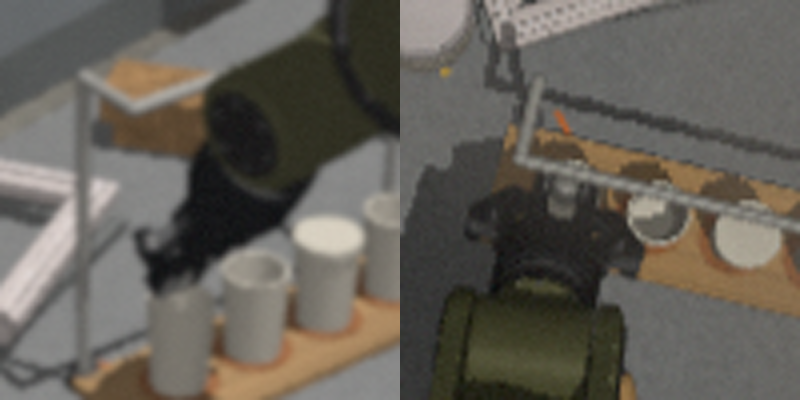

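```bash
python3 - <<'E'
from h import *
t=cv2.imread("pics/top6.png")[225:250,338:368]; t0=cv2.imread("pics/top0.png")[225:250,338:368]
f=lambda i:cv2.resize(cv2.convertScaleAbs(i,alpha=1.6),(400,333),interpolation=cv2.INTER_NEAREST)
cv2.imwrite("pics/z6b.png",np.hstack([f(t),f(t0)]))
E
```

```text
(no output)
```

View pics/z6b.png

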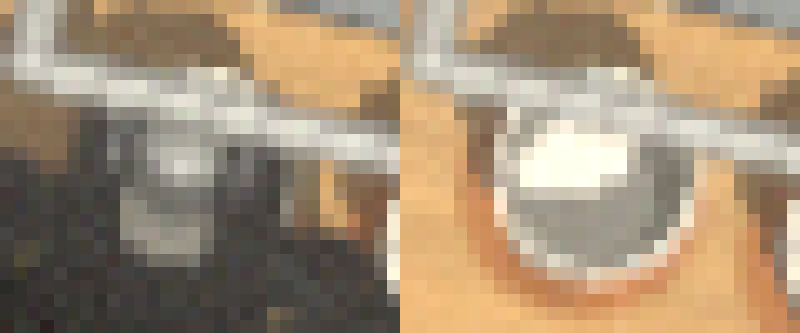

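Top zoom: the ball gleam is about 1.5–2 px left of the pot's mouth centre, roughly 4–5 mm. I shift by that and release.

play_rows(deltas="-0.004 -0.001 0.001 0 1; 0 0 0 0 1; 0 0 0 0 0.8; 0 0 0 0 0.6; 0 0 0 0 0.45; 0 0 0 0 0.45; 0 0 0 0 0.45")

```text
t: 16.82
position: [0.6028, -0.0927, 0.0962]
orientation: [0.227, 0.753, 0.593, 0.172]
wrist_force: [-0.4, 1.3, 0.6]
grip_width: 0.0469
```

```bash
python3 st.py;  python3 pic.py 7 280 170 310 190 100
```

```text
t 16.82 J [-0.2005  0.3741  1.882  -0.0995  0.3093 -1.45  ] P [ 0.6028 -0.0927  0.0962] F [-0.4  1.3  0.6] w 0.0469
lean 33.138490852958725 az -14.657764236080315 x_t [ 0.2365  0.9716 -0.0111] y_t [ 0.8151 -0.1921  0.5466] z_t [ 0.5289 -0.1383 -0.8374] pinch [ 0.5929 -0.0901  0.1119]
```

View pics/z7.png

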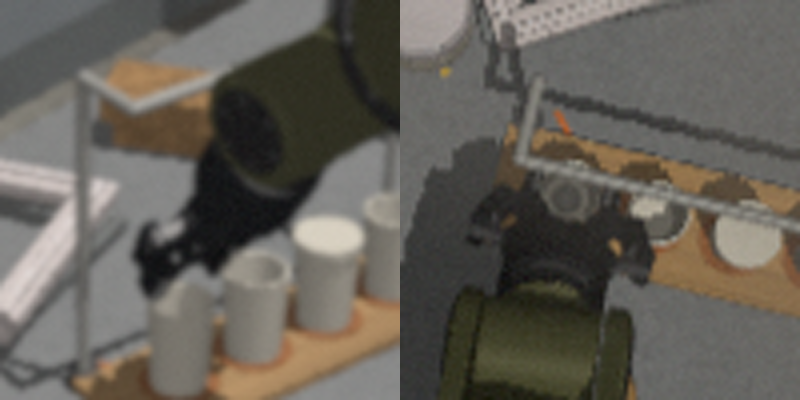

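The ball rests inside the leftmost pot, visible at top zoom (570,195). I back out along the entry path and plan ball C.

play_rows(deltas="0 -0.01 -0.013 0 0.45; 0 -0.017 -0.022 0 0.45; 0 -0.017 -0.022 0 0.45; 0 -0.017 -0.022 0 0.45; 0 -0.017 -0.022 0 0.45; 0 0 0 0 0.45")

```text
t: 17.68
position: [0.4852, -0.0635, 0.1389]
orientation: [0.228, 0.752, 0.593, 0.172]
wrist_force: [0.4, -0.3, 0.2]
grip_width: 0.0471
```

```bash
cat > planb.py <<'E'
import sys
from kin import *
exec(open("st.py").read())
B=dict(A=(.5712,.2275,.026),B=(.503,.215,.026),C=(.4901,.2842,.026))
b=np.array(B[sys.argv[1]]); tcp=b+.0125*z; pre=tcp-.08*z
for nm,x in(("pre",pre),("grasp",tcp)):
    r=IK(x,Rm,s["joints"]); print(nm,x,"J",r.x,"cost",round(r.cost,6),"tool d",Rm.T@(x-s["position"]))
E
python3 planb.py C
```

```text
t 17.68 J [-0.1859  0.0502  2.1639 -0.111   0.351  -1.4286] P [ 0.4852 -0.0635  0.1389] F [ 0.4 -0.3  0.2] w 0.0471
lean 33.2068760806278 az -14.638957858444813 x_t [ 0.2363  0.9716 -0.0111] y_t [ 0.8145 -0.1918  0.5476] z_t [ 0.5299 -0.1384 -0.8367] pinch [ 0.4753 -0.0609  0.1545]
pre [0.4543 0.2935 0.0825] J [ 0.7103  0.3709  1.9309 -0.8264  0.6591 -0.0017] cost 0.0 tool d [ 0.3402 -0.1245 -0.0186]
grasp [0.4967 0.2825 0.0155] J [ 0.6358  0.5437  1.8796 -0.9707  0.5425  0.1086] cost 0.0 tool d [ 0.3402 -0.1245  0.0614]
```

play_rows(deltas="0.04 -0.015 -0.006 0 0.45; 0.05 -0.015 -0.006 0 0.45; 0.05 -0.015 -0.006 0 0.45; 0.05 -0.018 -0.001 0 0.45; 0.05 -0.02 0 0 0.45; 0.05 -0.02 0 0 0.45; 0.05 -0.022 0 0 0.45; 0 0 0 0 0.45")

```text
t: 18.68
position: [0.4542, 0.2907, 0.0808]
orientation: [0.226, 0.752, 0.595, 0.171]
wrist_force: [0.4, -1.0, -0.5]
grip_width: 0.0467
```

```bash
python3 planb.py C
```

```text
t 18.68 J [ 0.7039  0.3695  1.9369 -0.825   0.651  -0.0098] P [0.4542 0.2907 0.0808] F [ 0.4 -1.  -0.5] w 0.0467
lean 32.999471979661045 az -14.481912370401263 x_t [ 0.2325  0.9725 -0.0118] y_t [ 0.8172 -0.1887  0.5445] z_t [ 0.5273 -0.1362 -0.8387] pinch [0.4443 0.2932 0.0965]
pre [0.4545 0.2934 0.0826] J [ 0.708   0.3699  1.9305 -0.8192  0.6574 -0.0137] cost 0.0 tool d [ 0.0027  0.0007 -0.0017]
grasp [0.4967 0.2825 0.0155] J [ 0.6343  0.5429  1.8793 -0.9628  0.5403  0.0964] cost 0.0 tool d [0.0027 0.0007 0.0783]
```

play_rows(deltas="0.001 0 0.012 0 0.45; 0 0 0.015 0 0.45; 0 0 0.015 0 0.45; 0 0 0.012 0 0.45; 0 0 0.01 0 0.45; 0 0 0 0 0.45")

```text
t: 19.42
position: [0.4888, 0.2794, 0.028]
orientation: [0.227, 0.753, 0.594, 0.171]
wrist_force: [0.2, 0.8, 0.1]
grip_width: 0.0469
```

```bash
python3 planb.py C; python3 pic.py 8 225 285 215 230 70
```

```text
t 19.43 J [ 0.6397  0.5058  1.8996 -0.94    0.5555  0.0781] P [0.4888 0.2794 0.028 ] F [0.2 0.8 0.1] w 0.0469
lean 33.021840797763765 az -14.746355322675177 x_t [ 0.2368  0.9715 -0.0119] y_t [ 0.8162 -0.1923  0.5448] z_t [ 0.527  -0.1387 -0.8385] pinch [0.4789 0.282  0.0436]
pre [0.4545 0.2936 0.0826] J [ 0.7092  0.3711  1.9288 -0.8194  0.6608 -0.009 ] cost 0.0 tool d [ 0.005  -0.0009 -0.0658]
grasp [0.4967 0.2825 0.0155] J [ 0.6351  0.5436  1.8781 -0.9622  0.5436  0.1001] cost 0.0 tool d [ 0.005  -0.0009  0.0142]
```

View pics/z8.png

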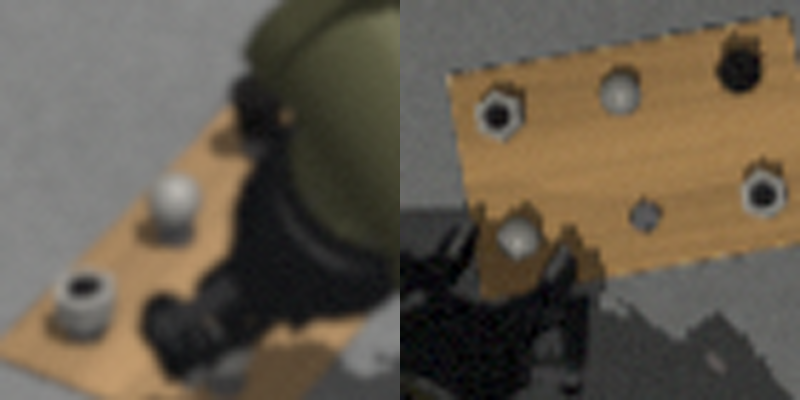

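The ball, at top zoom (518,238), is within 1 px of the mid-point between the two tips. I advance the last 14 mm and close.

play_rows(deltas="0 0 0.008 0 0.45; 0 0 0.006 0 0.45; 0 0 0 0 0.55; 0 0 0 0 0.65; 0 0 0 0 0.75; 0 0 0 0 0.85; 0 0 0 0 0.95; 0 0 0 0 1; 0 0 0 0 1")

```text
t: 20.65
position: [0.4964, 0.2782, 0.0173]
orientation: [0.227, 0.753, 0.594, 0.172]
wrist_force: [0.4, 1.8, 5.0]
grip_width: 0.0209
```

play_rows(deltas="0 0.004 -0.006 0 1; 0 0.006 -0.008 0 1; 0 0.011 -0.017 0 1; 0 0.011 -0.017 0 1; 0 0.011 -0.017 0 1; 0 0 0 0 1")

```text
t: 21.4
position: [0.4973, 0.2788, 0.0965]
orientation: [0.227, 0.753, 0.593, 0.173]
wrist_force: [0.0, 0.1, -0.5]
grip_width: 0.0213
```

```bash
python3 plan.py 1; python3 pic.py 9 225 275 215 220 70
```

```text
t 21.4 J [ 0.6281  0.3835  1.8672 -0.773   0.6483 -0.134 ] P [0.4973 0.2788 0.0965] F [ 0.   0.1 -0.5] w 0.0213
lean 33.14460784307175 az -14.47351624330251 x_t [ 0.2365  0.9716 -0.009 ] y_t [ 0.8147 -0.1932  0.5467] z_t [ 0.5294 -0.1367 -0.8373] pinch [0.4874 0.2814 0.1121]
pot 1 W [ 0.4716 -0.1324  0.1363] J [-0.3846  0.0536  2.1675  0.2096  0.3531 -1.895 ] cost 0.0 tool d [-0.4059  0.0803  0.0092]
pot 1 drop [ 0.5885 -0.1594  0.0963] J [-0.3448  0.3718  1.885   0.1646  0.3122 -1.8213] cost 0.0 tool d [-0.4042  0.1589  0.1083]
   W->drop tool [0.0018 0.0786 0.0991]
```

View pics/z9.png

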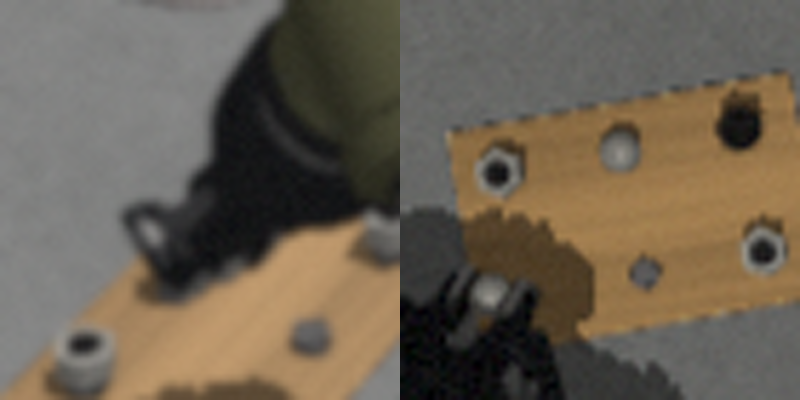

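Ball C is held, with both front seats at (645,272) and beneath the gripper now empty. Over to pot 1, second from the left.

play_rows(deltas="0 0.016 -0.025 0 1; -0.046 0.007 0.003 0 1; -0.045 0.007 0.003 0 1; -0.045 0.007 0.004 0 1; -0.045 0.007 0.004 0 1; -0.045 0.007 0.004 0 1; -0.045 0.007 0.004 0 1; -0.045 0.007 0.004 0 1; -0.045 0.007 0.004 0 1; -0.045 0.008 0.004 0 1; 0 0 0 0 1")

```text
t: 22.88
position: [0.4711, -0.1242, 0.134]
orientation: [0.226, 0.754, 0.593, 0.17]
wrist_force: [-1.3, -0.2, -0.5]
grip_width: 0.021
```

```bash
python3 plan.py 1
```

```text
t 22.88 J [-0.3607  0.0532  2.1728  0.1612  0.3489 -1.8285] P [ 0.4711 -0.1242  0.134 ] F [-1.3 -0.2 -0.5] w 0.021
lean 32.84572884007389 az -14.860287491380003 x_t [ 0.2395  0.9708 -0.0113] y_t [ 0.8172 -0.1953  0.5423] z_t [ 0.5242 -0.1391 -0.8401] pinch [ 0.4612 -0.1216  0.1498]
pot 1 W [ 0.4715 -0.1324  0.1363] J [-0.3818  0.0546  2.1645  0.1899  0.3586 -1.8728] cost 0.0 tool d [-0.0079  0.0032 -0.0005]
pot 1 drop [ 0.5885 -0.1594  0.0963] J [-0.3428  0.3725  1.8819  0.1448  0.3186 -1.7994] cost 0.0 tool d [-0.0056  0.0823  0.0982]
   W->drop tool [0.0022 0.0791 0.0987]
```

play_rows(deltas="-0.006 0.01 0.013 0 1; 0 0.013 0.017 0 1; 0 0.013 0.017 0 1; 0 0.013 0.017 0 1; 0 0.015 0.017 0 1; 0 0.015 0.017 0 1; 0 0 0 0 1")

```text
t: 23.75
position: [0.5865, -0.1555, 0.094]
orientation: [0.225, 0.753, 0.594, 0.17]
wrist_force: [0.3, 0.1, -0.3]
grip_width: 0.0215
```

```bash
python3 plan.py 1;  python3 pic.py 10 290 165 330 190 100; python3 - <<'E'
from h import *
t=cv2.imread("pics/top10.png")[230:255,360:390]; t0=cv2.imread("pics/top0.png")[230:255,360:390]
f=lambda i:cv2.resize(cv2.convertScaleAbs(i,alpha=1.6),(400,333),interpolation=cv2.INTER_NEAREST)
z=cv2.imread("pics/z10.png")[:250]
cv2.imwrite("pics/z10b.png",np.vstack([z,np.hstack([f(t),f(t0)])]))
E
```

```text
t 23.75 J [-0.3377  0.3713  1.8903  0.1472  0.3125 -1.8003] P [ 0.5865 -0.1555  0.094 ] F [ 0.3  0.1 -0.3] w 0.0215
lean 32.788514306294495 az -14.575635468797566 x_t [ 0.2359  0.9717 -0.0104] y_t [ 0.8183 -0.1929  0.5414] z_t [ 0.5241 -0.1363 -0.8407] pinch [ 0.5767 -0.1529  0.1098]
pot 1 W [ 0.4715 -0.1324  0.1363] J [-0.3835  0.0548  2.1639  0.1987  0.3609 -1.885 ] cost 0.0 tool d [-0.0051 -0.0757 -0.0989]
pot 1 drop [ 0.5885 -0.1594  0.0963] J [-0.3441  0.3726  1.8813  0.1544  0.3208 -1.8122] cost 0.0 tool d [-0.0033  0.0036 -0.0003]
   W->drop tool [0.0018 0.0792 0.0986]
```

View pics/z10b.png

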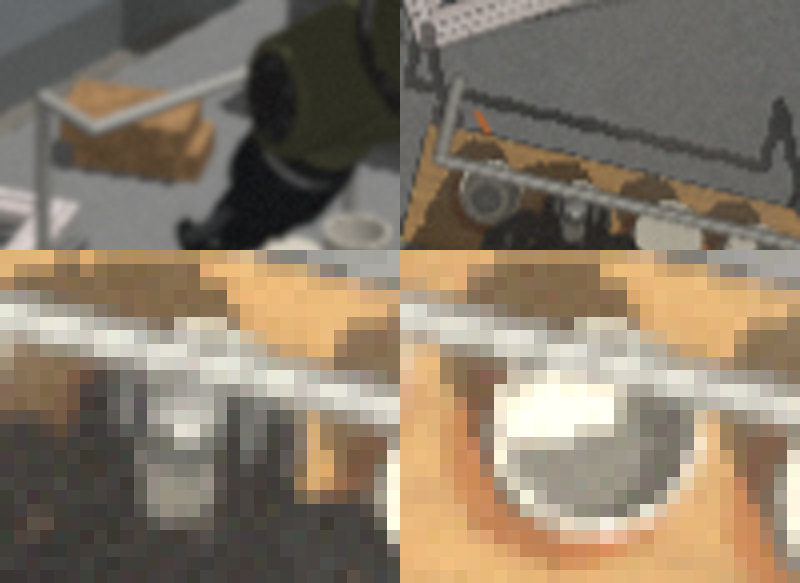

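The ball at zoom (183,420) is about 1–1.5 px left of mouth centre (197,428), so I shift 4 mm and release. The first ball is visible in pot 0 at (490,190).

play_rows(deltas="-0.004 0 -0.001 0 1; 0 0 0 0 1; 0 0 0 0 0.8; 0 0 0 0 0.6; 0 0 0 0 0.45; 0 0 0 0 0.45; 0 0 0 0 0.45; 0 -0.01 -0.013 0 0.45; 0 -0.017 -0.022 0 0.45; 0 -0.017 -0.022 0 0.45; 0 -0.017 -0.022 0 0.45; 0 -0.017 -0.022 0 0.45")

```text
t: 25.35
position: [0.4673, -0.131, 0.1391]
orientation: [0.226, 0.753, 0.594, 0.171]
wrist_force: [0.7, -0.4, -0.4]
grip_width: 0.047
```

```bash
python3 planb.py A;  python3 pic.py 11 290 165 330 200 100
```

```text
t 25.35 J [-0.3843  0.0382  2.1739  0.1971  0.365  -1.8837] P [ 0.4673 -0.131   0.1391] F [ 0.7 -0.4 -0.4] w 0.047
lean 32.9338551884419 az -14.633202441124823 x_t [ 0.2362  0.9716 -0.0109] y_t [ 0.817  -0.1925  0.5436] z_t [ 0.526  -0.1373 -0.8393] pinch [ 0.4574 -0.1285  0.1548]
pre [0.5357 0.2368 0.0827] J [ 0.5116  0.4185  1.8558 -0.7729  0.5709 -0.2236] cost 0.0 tool d [ 0.3742 -0.0456  0.0329]
grasp [0.5778 0.2258 0.0155] J [ 0.4533  0.5943  1.7842 -0.8983  0.4694 -0.1253] cost 0.0 tool d [ 0.3742 -0.0456  0.1129]
```

View pics/z11.png

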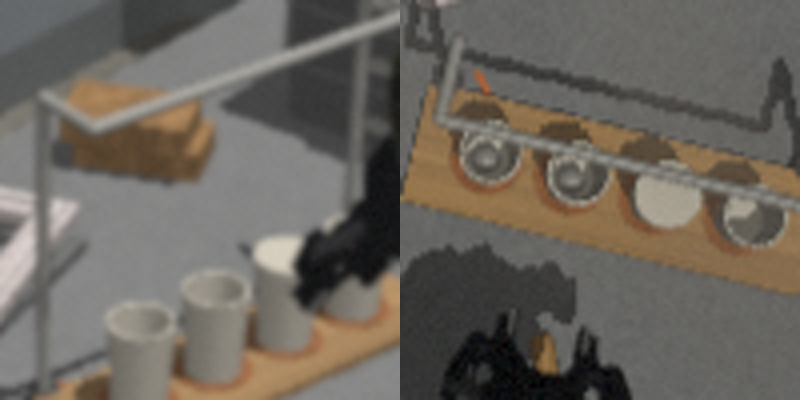

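Both balls are in their pots, at top zoom (487,158) and (577,180), and the lidded pot is untouched. Now ball A in the back row.

play_rows(deltas="0.036 -0.005 0.001 0 0.45; 0.048 -0.005 0.003 0 0.45; 0.048 -0.005 0.004 0 0.45; 0.048 -0.006 0.005 0 0.45; 0.048 -0.006 0.005 0 0.45; 0.048 -0.006 0.005 0 0.45; 0.048 -0.006 0.005 0 0.45; 0.048 -0.006 0.005 0 0.45; 0 0 0 0 0.45")

```text
t: 26.58
position: [0.5341, 0.2217, 0.0832]
orientation: [0.224, 0.753, 0.595, 0.17]
wrist_force: [-0.5, -0.4, 0.2]
grip_width: 0.0471
```

```bash
python3 planb.py A
```

```text
t 26.57 J [ 0.4841  0.4002  1.8807 -0.7666  0.5512 -0.2523] P [0.5341 0.2217 0.0832] F [-0.5 -0.4  0.2] w 0.0471
lean 32.71045289018462 az -14.503545970201248 x_t [ 0.2333  0.9723 -0.0113] y_t [ 0.8197 -0.1903  0.5403] z_t [ 0.5232 -0.1353 -0.8414] pinch [0.5243 0.2242 0.0989]
pre [0.5359 0.2366 0.0828] J [ 0.5095  0.418   1.8544 -0.763   0.5707 -0.2371] cost 0.0 tool d [ 0.015  -0.0015 -0.0008]
grasp [0.5777 0.2258 0.0155] J [ 0.4519  0.5938  1.7833 -0.8871  0.4687 -0.1398] cost 0.0 tool d [ 0.015  -0.0015  0.0792]
```

play_rows(deltas="0.013 -0.001 0.004 0 0.45; 0 0 0.015 0 0.45; 0 0 0.015 0 0.45; 0 0 0.015 0 0.45; 0 0 0.012 0 0.45; 0 0 0 0 0.45")

```text
t: 27.32
position: [0.568, 0.2227, 0.0312]
orientation: [0.225, 0.754, 0.594, 0.169]
wrist_force: [-0.1, 0.4, 0.3]
grip_width: 0.0471
```

```bash
python3 planb.py A; python3 pic.py 12 225 275 215 220 70
```

```text
t 27.32 J [ 0.4558  0.5489  1.8091 -0.859   0.4861 -0.1651] P [0.568  0.2227 0.0312] F [-0.1  0.4  0.3] w 0.0471
lean 32.67828335272232 az -14.822526392341961 x_t [ 0.2373  0.9713 -0.0122] y_t [ 0.8193 -0.1934  0.5398] z_t [ 0.522  -0.1381 -0.8417] pinch [0.5583 0.2253 0.0469]
pre [0.536  0.2368 0.0828] J [ 0.5107  0.4192  1.8522 -0.7623  0.5751 -0.234 ] cost 0.0 tool d [ 0.0054 -0.0011 -0.0622]
grasp [0.5777 0.2258 0.0155] J [ 0.4528  0.5946  1.7816 -0.8854  0.4728 -0.1378] cost 0.0 tool d [ 0.0054 -0.0011  0.0178]
```

View pics/z12.png

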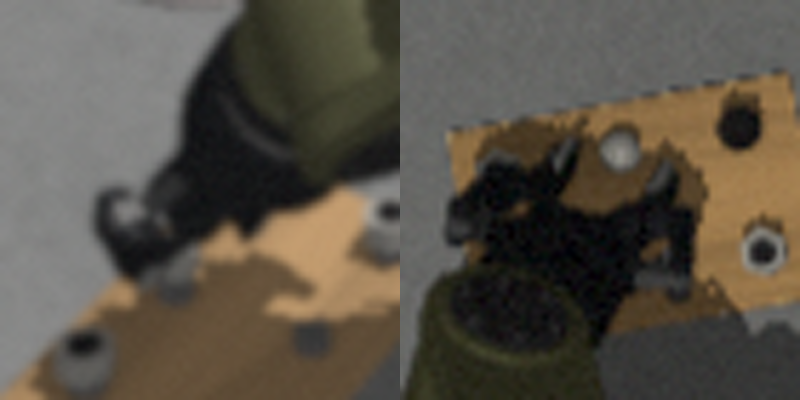

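The ball at top zoom (620,148) lies between the tips, about 575 and 652. The gripper knuckle passes well above the left nut. Final advance, close and lift.

play_rows(deltas="0 0 0.01 0 0.45; 0 -0.001 0.007 0 0.45; 0 0 0 0 0.55; 0 0 0 0 0.65; 0 0 0 0 0.75; 0 0 0 0 0.85; 0 0 0 0 0.95; 0 0 0 0 1; 0 0 0 0 1")

```text
t: 28.55
position: [0.5765, 0.2216, 0.0183]
orientation: [0.225, 0.753, 0.594, 0.171]
wrist_force: [-0.2, 2.1, 5.1]
grip_width: 0.0213
```

play_rows(deltas="0 0.004 -0.006 0 1; 0 0.006 -0.008 0 1; 0 0.011 -0.017 0 1; 0 0.011 -0.017 0 1; 0 0.011 -0.017 0 1; 0 0 0 0 1")

```text
t: 29.3
position: [0.5778, 0.222, 0.0971]
orientation: [0.225, 0.753, 0.594, 0.171]
wrist_force: [1.0, -0.8, -0.8]
grip_width: 0.0213
```

```bash
python3 plan.py 3; python3 pic.py 13 225 265 215 215 80
```

```text
t 29.3 J [ 0.446   0.4441  1.7711 -0.6912  0.58   -0.3674] P [0.5778 0.222  0.0971] F [ 1.  -0.8 -0.8] w 0.0213
lean 32.85529683990376 az -14.538239098463725 x_t [ 0.2367  0.9715 -0.0095] y_t [ 0.8174 -0.1939  0.5424] z_t [ 0.5251 -0.1362 -0.84  ] pinch [0.568  0.2246 0.1128]
pot 3 W [ 0.4394 -0.2686  0.1363] J [-0.742   0.1268  2.084   0.5809  0.4822 -2.5348] cost 0.0 tool d [-0.5098  0.0033 -0.0388]
pot 3 drop [ 0.5563 -0.2956  0.0963] J [-0.6231  0.4181  1.8135  0.5068  0.4153 -2.3727] cost 0.0 tool d [-0.508   0.0824  0.0599]
   W->drop tool [0.0018 0.0791 0.0987]
```

View pics/z13.png

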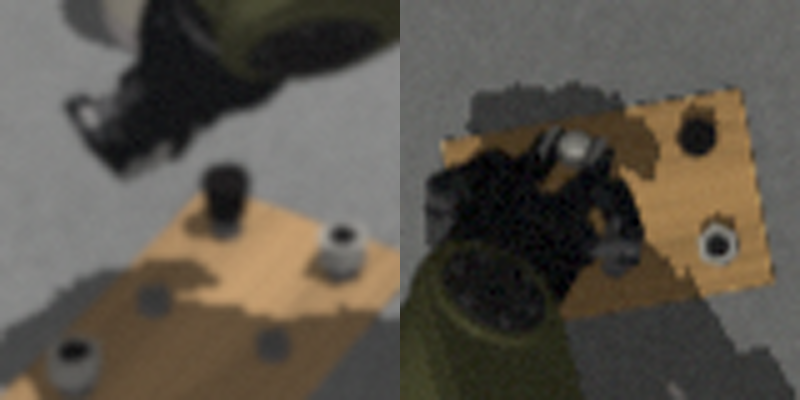

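Ball A is held, and the nuts and stopper are still in place. For the rightmost pot, joint 6 would come near its limit, so I spin +0.2 rad first.

play_rows(deltas="0 0.005 -0.008 0.1 1; 0 0.005 -0.008 0.1 1; 0 0 0 0 1")

```text
t: 29.78
position: [0.5768, 0.2215, 0.1137]
orientation: [0.207, 0.809, 0.516, 0.191]
wrist_force: [-0.7, 0.5, -0.9]
grip_width: 0.0212
```

```bash
sed -i 's/\.12\*fr/.10*fr/' plan.py; python3 plan.py 3
```

```text
t 29.77 J [ 0.4459  0.4159  1.764  -0.656   0.61   -0.2107] P [0.5768 0.2215 0.1137] F [-0.7  0.5 -0.9] w 0.0212
lean 32.72292072797039 az -14.723002536166337 x_t [0.3942 0.914  0.0957] y_t [ 0.7558 -0.3817  0.532 ] z_t [ 0.5228 -0.1374 -0.8413] pinch [0.5671 0.2241 0.1294]
pot 3 W [ 0.4587 -0.2736  0.1362] J [-0.7174  0.166   2.0368  0.549   0.4784 -2.2856] cost 0.0 tool d [-0.497   0.1117 -0.0127]
pot 3 drop [ 0.5562 -0.2961  0.0962] J [-0.6229  0.4184  1.8122  0.4985  0.4165 -2.1666] cost 0.0 tool d [-0.4829  0.1726  0.075 ]
   W->drop tool [0.014  0.0609 0.0877]
```

play_rows(deltas="-0.034 0.008 -0.001 0 1; -0.042 0.009 -0.001 0 1; -0.042 0.009 -0.001 0 1; -0.042 0.009 -0.001 0 1; -0.042 0.009 -0.001 0 1; -0.042 0.009 -0.001 0 1; -0.042 0.01 -0.001 0 1; -0.042 0.01 -0.001 0 1; -0.042 0.01 -0.001 0 1; -0.042 0.01 -0.001 0 1; -0.042 0.01 -0.001 0 1; -0.042 0.01 -0.001 0 1")

```text
t: 31.28
position: [0.4594, -0.2745, 0.1357]
orientation: [0.207, 0.809, 0.517, 0.191]
wrist_force: [0.4, -0.0, -1.6]
grip_width: 0.0213
```

play_rows(deltas="0 0 0 0 1")

```text
t: 31.4
position: [0.4593, -0.2755, 0.1357]
orientation: [0.207, 0.81, 0.515, 0.19]
wrist_force: [0.0, 0.8, 0.3]
grip_width: 0.0211
```

```bash
python3 plan.py 3; python3 pic.py 14 310 160 370 210 100
```

```text
t 31.4 J [-0.7188  0.1699  2.0332  0.5462  0.4779 -2.2827] P [ 0.4593 -0.2755  0.1357] F [0.  0.8 0.3] w 0.0211
lean 32.66578487481417 az -14.914142246214809 x_t [0.3964 0.9131 0.0949] y_t [ 0.7555 -0.3833  0.5313] z_t [ 0.5216 -0.1389 -0.8418] pinch [ 0.4495 -0.2729  0.1515]
pot 3 W [ 0.4587 -0.2736  0.1362] J [-0.7163  0.1658  2.0367  0.5437  0.4774 -2.2783] cost 0.0 tool d [ 0.0015 -0.0009 -0.001 ]
pot 3 drop [ 0.5561 -0.2961  0.0962] J [-0.622   0.4183  1.8119  0.4924  0.4159 -2.1585] cost 0.0 tool d [0.0158 0.0601 0.0867]
   W->drop tool [0.0143 0.061  0.0876]
```

View pics/z14.png

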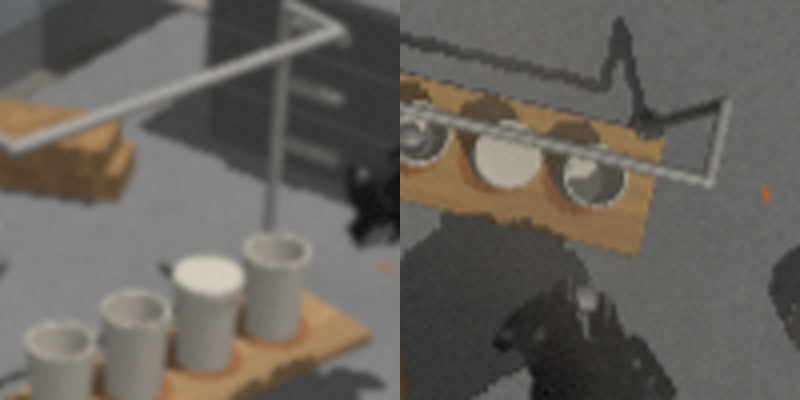

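The ball is still held at top zoom (585,298), with the open right pot ahead at (595,178). Now the reach-in.

play_rows(deltas="0.003 0.01 0.013 0 1; 0.003 0.01 0.014 0 1; 0.003 0.01 0.014 0 1; 0.002 0.01 0.014 0 1; 0.002 0.01 0.014 0 1; 0.002 0.01 0.015 0 1; 0 0 0 0 1")

```text
t: 32.38
position: [0.5559, -0.2924, 0.0982]
orientation: [0.206, 0.809, 0.517, 0.191]
wrist_force: [0.1, -0.1, -0.7]
grip_width: 0.0212
```

```bash
python3 plan.py 3;  python3 pic.py 15 310 165 370 200 100; python3 - <<'E'
from h import *
t=cv2.imread("pics/top15.png")[240:265,404:434]; t0=cv2.imread("pics/top0.png")[240:265,404:434]
f=lambda i:cv2.resize(cv2.convertScaleAbs(i,alpha=1.6),(400,333),interpolation=cv2.INTER_NEAREST)
z=cv2.imread("pics/z15.png")[:260]
cv2.imwrite("pics/z15b.png",np.vstack([z,np.hstack([f(t),f(t0)])]))
E
```

```text
t 32.38 J [-0.6178  0.4117  1.8159  0.491   0.4194 -2.1563] P [ 0.5559 -0.2924  0.0982] F [ 0.1 -0.1 -0.7] w 0.0212
lean 32.64054620173933 az -14.541673278860719 x_t [0.3923 0.9148 0.0961] y_t [ 0.7573 -0.3806  0.5307] z_t [ 0.5221 -0.1354 -0.8421] pinch [ 0.5462 -0.2899  0.1139]
pot 3 W [ 0.4587 -0.2736  0.1362] J [-0.718   0.1665  2.0357  0.5487  0.4814 -2.2871] cost 0.0 tool d [-0.0172 -0.0606 -0.0853]
pot 3 drop [ 0.5562 -0.2961  0.0962] J [-0.6234  0.4188  1.811   0.4987  0.4196 -2.1686] cost 0.0 tool d [-0.0034  0.0005  0.0023]
   W->drop tool [0.0138 0.0611 0.0876]
```

View pics/z15b.png

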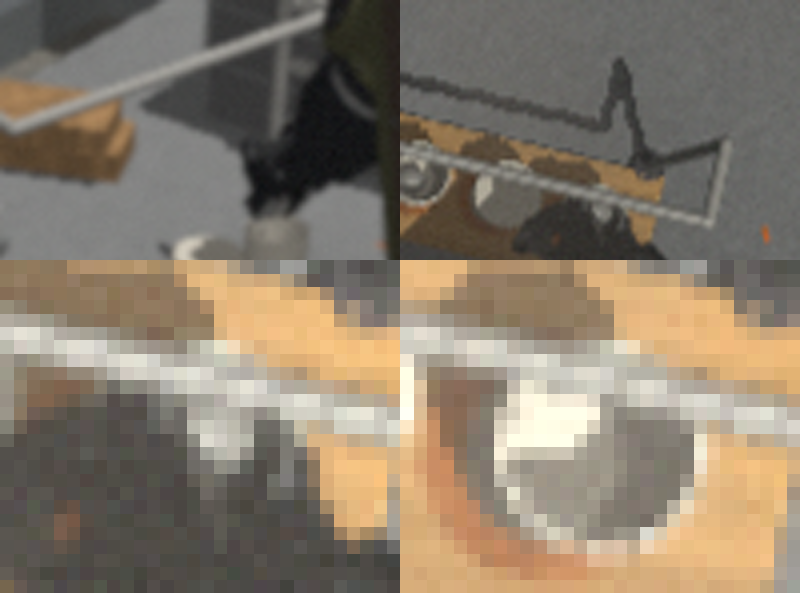

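At this pot, with parallax included, the expected position is zoom (220,442) and the ball reads about (220,430), so it is within 3 mm. I nudge slightly and release.

play_rows(deltas="-0.001 -0.001 0.001 0 1; 0 0 0 0 1; 0 0 0 0 0.8; 0 0 0 0 0.6; 0 0 0 0 0.45; 0 0 0 0 0.45; 0 0 0 0 0.45")

```text
t: 33.35
position: [0.5549, -0.2947, 0.0979]
orientation: [0.207, 0.809, 0.516, 0.191]
wrist_force: [0.3, -0.2, 0.9]
grip_width: 0.0468
```

play_rows(deltas="-0.001 -0.007 -0.01 0 0.45; -0.003 -0.011 -0.016 0 0.45; -0.003 -0.011 -0.016 0 0.45; -0.003 -0.011 -0.016 0 0.45; -0.003 -0.011 -0.016 0 0.45; -0.003 -0.02 -0.03 0 0.45; 0 -0.025 -0.035 0 0.45; 0 0 0 0 0.45")

```text
t: 34.35
position: [0.4018, -0.253, 0.1634]
orientation: [0.208, 0.809, 0.515, 0.192]
wrist_force: [0.1, -0.2, -0.0]
grip_width: 0.0472
```

```bash
python3 st.py;  python3 pic.py 16 290 165 330 200 110
```

```text
t 34.35 J [-0.7799 -0.0142  2.156   0.538   0.5547 -2.3122] P [ 0.4018 -0.253   0.1634] F [ 0.1 -0.2 -0. ] w 0.0472
lean 32.85863843418544 az -14.853399473381565 x_t [0.3952 0.9136 0.0955] y_t [ 0.7542 -0.382   0.5341] z_t [ 0.5244 -0.1391 -0.84  ] pinch [ 0.392  -0.2504  0.1791]
```

View pics/z16.png

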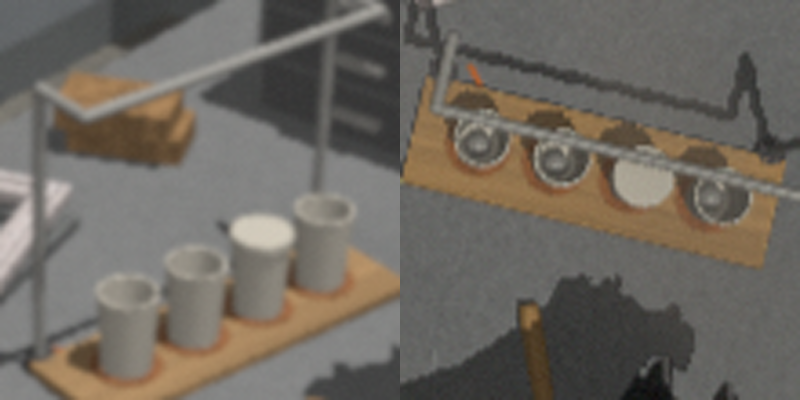

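View pics/top16.png

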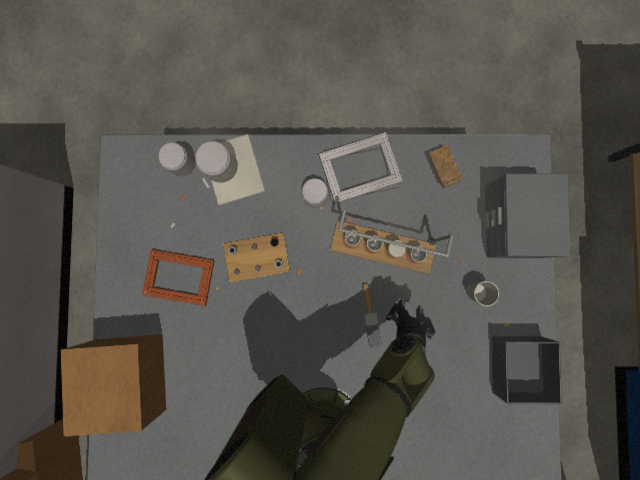

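All three open pots show a ball, at top zoom (483,140), (562,160) and (713,193). The lid is on, the arm is clear, and the three ball seats are empty. I run a quick before/after check of the other items, then hand in.

```bash
python3 - <<'E'
from h import *
a=cv2.imread("pics/top0.png");b=cv2.imread("pics/top16.png")
for k,(x,y,w,h) in dict(nutL=(226,244,12,12),nutR=(272,258,13,12),stopper=(268,236,13,13),frame=(140,245,78,62),cup=(470,278,32,30),brushhandle=(360,280,12,18),tin=(298,174,34,34),lid=(388,246,18,12)).items():
    A=cv2.GaussianBlur(a,(3,3),0)[y-3:y+h+3,x-3:x+w+3]; B=cv2.GaussianBlur(b,(3,3),0)[y:y+h,x:x+w]
    r=cv2.matchTemplate(A,B,cv2.TM_CCOEFF_NORMED); m=np.unravel_index(r.argmax(),r.shape); print(k,"shift",m[1]-3,m[0]-3,"corr",round(float(r.max()),3))
E
python3 -c "
from bench import env; print(env.sign_off())"
```

```text
nutL shift 0 0 corr 0.999
nutR shift 0 0 corr 0.999
stopper shift 0 0 corr 0.999
frame shift 0 0 corr 0.999
cup shift 0 0 corr 0.917
brushhandle shift 0 0 corr 0.368
tin shift 0 0 corr 1.0
lid shift 0 0 corr 0.999
the job is handed in; nothing more can be done
None
```

All three steel balls are in the three open pots, one each, and I handed the job in at about 34 s with the gripper clear of everything. `sign_off` gives no verdict.

**How it was done:** The moves cannot tilt the tool directly. I pushed against the arm's reach limit until the tool leaned about 33–37° towards the rack, then kept that lean for every pick and every drop under the rail.

**Last checks:**
- **Pots:** the final top view shows a ball in each open pot, and the lidded pot is still shut.
- **Nuts, stopper, frame, tin and lid:** before/after matching showed no shift, with correlation of at least 0.999.
- **Cup:** no shift, but a weaker match (0.917); I did not look into why.
- **Brush:** the match was inconclusive (0.37), probably because the arm's shadow changed over it. By eye the handle is in the same place.

**Disagreements and limits:**
- **Cameras:** the two views differed by about 5 mm in y. I used their mean and corrected each drop from the top view.
- **Grip reading:** the gripper read 21 mm on the 24 mm balls, but all three held securely.
- **Joint 4:** during the first pick it sat at the edge of its listed range, reading −1.0406 against −1.04. The controller held it there, but that is a reading slightly past the stated figure.

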